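Clear the loading tray and load the gel clamps tabs-first

TASK

Use the scraper block to sweep all the amber glass chips off the white plate into the steel catch pan at its side; do not touch the glass with the gripper or the clamps. Put the scraper back on the bench clear of the tray, then set (don't drop) the two green clamps flat on the cleared plate, one in each outlined bay, both the same way round: square to the fence, yellow tab lying in the fence notch. Leave the yellow-capped tubes standing where they are.

Things in the scene. Friction and masses are not known exactly. Their poses are not given: they have to be found in the camera images.
- tray: Fixed. White plate 150 (x) x 190 (y) mm, top 16 mm above the bench; origin: centre of its underside, at bench level. A grey fence stands on it, x = 55 to 67 mm, 14 mm high, with two notches 24 mm wide at y = -45 and +45 mm, cut down to the plate. Grey lines outline the two bays; other sides are open. The steel pan joins the +y edge (y = 95 to 183 mm; floor 3 mm, rims 22 mm above the bench).
- notch0 (a point): Middle of a notch in the tray's fence, at plate-top level, with the tray's axes. A loaded clamp's tab point (point clamp_a_tab or clamp_b_tab) lies here: its origin is then 57 mm from here along the tray's -x, its x along the tray's x, the block's end 6 mm short of the fence. This is the one at y = -45 mm.
- notch1 (a point): Middle of a notch in the tray's fence, at plate-top level, with the tray's axes. A loaded clamp's tab point (point clamp_a_tab or clamp_b_tab) lies here: its origin is then 57 mm from here along the tray's -x, its x along the tray's x, the block's end 6 mm short of the fence. This is the one at y = +45 mm.
- pan (a point): Centre of the catch pan's inner floor (3 mm above the bench), with the tray's axes: 139 mm along the tray's +y from its origin. The pan's inside measures 144 mm along x and 85 mm along y; 44 mm towards -y the plate's edge drops into it.
- clamp_a: Green plastic gel clamp, loose, flat side down on the bench, any heading: block 90 long (x) x 34 wide (y) x 28 mm tall, channel with black roller on top, about 80 g. A yellow tab sticks out 16 mm from the middle of its +x end (14 wide, 2 to 12 mm above the underside). Origin: centre of the block's underside without the tab; z up. Grip across the 34 mm. Both clamps are alike.
- clamp_a_tab (a point): Point on the clamp at underside level, on its centre line, 57 mm from the clamp's origin towards the yellow tab, under the tab.
- clamp_b: Green plastic gel clamp, loose, flat side down on the bench, any heading: block 90 long (x) x 34 wide (y) x 28 mm tall, channel with black roller on top, about 80 g. A yellow tab sticks out 16 mm from the middle of its +x end (14 wide, 2 to 12 mm above the underside). Origin: centre of the block's underside without the tab; z up. Grip across the 34 mm. Both clamps are alike.
- clamp_b_tab (a point): Point on the clamp at underside level, on its centre line, 57 mm from the clamp's origin towards the yellow tab, under the tab.
- scraper: Loose scraper block standing upright on its blade on the bench: black rubber blade 96 long (its x) x 14 thick (its y) x 18 mm high, below a blue handle 70 long x 22 thick, from 18 to 54 mm high; about 120 g. Grip it across the 22 mm thickness. Origin: centre of the blade's underside, z up.
- chip0: A loose chip of thick amber glass, about 26 x 22 x 7 mm, 10 g, lying on the tray's white plate. Origin: centre of its underside.
- chip1: A loose chip of thick amber glass, about 26 x 22 x 7 mm, 10 g, lying on the tray's white plate. Origin: centre of its underside.
- chip2: A loose chip of thick amber glass, about 26 x 22 x 7 mm, 10 g, lying on the tray's white plate. Origin: centre of its underside.
- tube0: A bystander: upright sample tube, clear with a yellow screw cap, 28 mm diameter (cap 33 mm), 81 mm tall, light and loose. Origin: centre of its underside, z up.
- tube1: A bystander: upright sample tube, clear with a yellow screw cap, 28 mm diameter (cap 33 mm), 81 mm tall, light and loose. Origin: centre of its underside, z up.
- tube2: A bystander: upright sample tube, clear with a yellow screw cap, 28 mm diameter (cap 33 mm), 81 mm tall, light and loose. Origin: centre of its underside, z up.
Mind the look-alikes: they are no part of the job. Leave any blue or red look-alike of the clamp_a alone.

How it is judged:
On the way, in this order (a step that is already met when the one before it is completed fails the run):
1. all three glass chips swept into the catch pan (x of chip0 in the frame of pan between -0.074 and 0.074 m and y of chip0 in the frame of pan between -0.042 and 0.045 m and z of each of chip0, chip1, chip2 in the frame of pan below 0.03 m and x of chip1 in the frame of pan between -0.074 and 0.074 m and y of chip1 in the frame of pan between -0.042 and 0.045 m and x of chip2 in the frame of pan between -0.074 and 0.074 m and y of chip2 in the frame of pan between -0.042 and 0.045 m), for 0.2 s.
2. scraper back on the bench, clear of the tray and released (contact force between scraper and tray below 0.05 N and contact force between the fingers and scraper below 0.05 N and height (world z) of scraper below 0.03 m and linear speed of scraper below 0.02 m/s), for 0.2 s.
3. both clamps loaded, one in each bay, tab in its notch ((((x of clamp_a_tab in the frame of notch0 between -0.013 and 0.009 m and y of clamp_a_tab in the frame of notch0 between -0.0075 and 0.0075 m and z of clamp_a_tab in the frame of notch0 between -0.004 and 0.004 m and angle between the x axis of clamp_a and the x axis of tray, either way round below 0.17 rad and angle between clamp_a's own z axis and vertical below 0.07 rad) and (x of clamp_b_tab in the frame of notch1 between -0.013 and 0.009 m and y of clamp_b_tab in the frame of notch1 between -0.0075 and 0.0075 m and z of clamp_b_tab in the frame of notch1 between -0.004 and 0.004 m and angle between the x axis of clamp_b and the x axis of tray, either way round below 0.17 rad and angle between clamp_b's own z axis and vertical below 0.07 rad)) or ((x of clamp_a_tab in the frame of notch1 between -0.013 and 0.009 m and y of clamp_a_tab in the frame of notch1 between -0.0075 and 0.0075 m and z of clamp_a_tab in the frame of notch1 between -0.004 and 0.004 m and angle between the x axis of clamp_a and the x axis of tray, either way round below 0.17 rad and angle between clamp_a's own z axis and vertical below 0.07 rad) and (x of clamp_b_tab in the frame of notch0 between -0.013 and 0.009 m and y of clamp_b_tab in the frame of notch0 between -0.0075 and 0.0075 m and z of clamp_b_tab in the frame of notch0 between -0.004 and 0.004 m and angle between the x axis of clamp_b and the x axis of tray, either way round below 0.17 rad and angle between clamp_b's own z axis and vertical below 0.07 rad)))), for 0.2 s.
At the end, for the whole second after the job is handed in: One clamp per bay, flat (0.07 rad), square within 0.17 rad, tab point within 7.5 mm sideways of its notch middle, 13 mm short to 9 mm past it; all chips in the pan; scraper on the bench, not touching the tray; all released and at rest; tubes upright (all of step 1 and (((x of clamp_a_tab in the frame of notch0 between -0.013 and 0.009 m and y of clamp_a_tab in the frame of notch0 between -0.0075 and 0.0075 m and z of clamp_a_tab in the frame of notch0 between -0.004 and 0.004 m and angle between the x axis of clamp_a and the x axis of tray, either way round below 0.17 rad and angle between clamp_a's own z axis and vertical below 0.07 rad) and (x of clamp_b_tab in the frame of notch1 between -0.013 and 0.009 m and y of clamp_b_tab in the frame of notch1 between -0.0075 and 0.0075 m and z of clamp_b_tab in the frame of notch1 between -0.004 and 0.004 m and angle between the x axis of clamp_b and the x axis of tray, either way round below 0.17 rad and angle between clamp_b's own z axis and vertical below 0.07 rad)) or ((x of clamp_a_tab in the frame of notch1 between -0.013 and 0.009 m and y of clamp_a_tab in the frame of notch1 between -0.0075 and 0.0075 m and z of clamp_a_tab in the frame of notch1 between -0.004 and 0.004 m and angle between the x axis of clamp_a and the x axis of tray, either way round below 0.17 rad and angle between clamp_a's own z axis and vertical below 0.07 rad) and (x of clamp_b_tab in the frame of notch0 between -0.013 and 0.009 m and y of clamp_b_tab in the frame of notch0 between -0.0075 and 0.0075 m and z of clamp_b_tab in the frame of notch0 between -0.004 and 0.004 m and angle between the x axis of clamp_b and the x axis of tray, either way round below 0.17 rad and angle between clamp_b's own z axis and vertical below 0.07 rad))) and contact force between scraper and tray below 0.05 N and height (world z) of scraper below 0.03 m and linear speed of each of clamp_a, clamp_b, scraper below 0.02 m/s and angle between each of tube0, tube1, tube2's own z axis and vertical below 0.2 rad).
It fails at once if the gripper touched a glass chip (contact force between the fingers and chip0 above 0.3 N or contact force between the fingers and chip1 above 0.3 N or contact force between the fingers and chip2 above 0.3 N).
It fails at once if a clamp was used to push a glass chip (contact force between any of clamp_a, clamp_b and chip0 above 0.3 N or contact force between any of clamp_a, clamp_b and chip1 above 0.3 N or contact force between any of clamp_a, clamp_b and chip2 above 0.3 N).
It fails at once if a clamp was put on the tray before all the chips were in the pan (not (x of chip0 in the frame of pan between -0.074 and 0.074 m and y of chip0 in the frame of pan between -0.042 and 0.045 m and z of each of chip0, chip1, chip2 in the frame of pan below 0.03 m and x of chip1 in the frame of pan between -0.074 and 0.074 m and y of chip1 in the frame of pan between -0.042 and 0.045 m and x of chip2 in the frame of pan between -0.074 and 0.074 m and y of chip2 in the frame of pan between -0.042 and 0.045 m) and contact force between any of clamp_a, clamp_b and tray above 0.3 N).
It fails at once if a clamp was dropped ((linear speed of clamp_a above 0.5 m/s and contact force between the fingers and clamp_a below 0.05 N) or (linear speed of clamp_b above 0.5 m/s and contact force between the fingers and clamp_b below 0.05 N)).
It fails at once if a capped tube was moved over 25 mm or tipped (distance of any of tube0, tube1, tube2 from where it was at the start of the episode above 0.025 m or angle between any of tube0, tube1, tube2's own z axis and vertical above 0.4 rad).
It also fails if it takes over 72 s, if anything falls off the work surface, if the arm or the gripper's body presses on something with over 40 N, if the wrist force passes 120 N, or if a joint passes its speed limit or range.

ROBOT

A 6-joint arm with a two-finger parallel gripper is mounted at the origin on the work surface. World frame = base frame: x ahead of the robot, y to its left, z up, the work surface at z = 0. Lengths are in m, angles in rad, forces in N, time in s.
With the tool pointing down it reaches from about 0.3 to 0.825 m from the base axis. Payload 5.4 kg.
Tool frame: the origin (TCP) lies midway between the tips of the shut fingers; the grasp point (between the pads) lies 19 mm behind it; z points along the fingers, x is the direction in which the jaws open and shut, and the axes are right-handed (so a half turn about z gives the same grasp; the last joint's range is limited). The gripper opens to 92 mm and grips with 3 to 60 N. Pads are 20 mm wide; open, the fingers measure 128 mm over their backs; the gripper's body (75 mm by 189 mm) begins 69 mm behind the grasp point.
Start: joints at [-1.522, 0.158, 1.597, -0, 1.386, -0.21], TCP at [0.147, -0.556, 0.215] pointing down, gripper open.
Joint ranges: [-2.91, 2.91], [-0.94, 2.29], [0.18, 2.7], [-1.29, 4.43], [0.17, 2.64], [-3, 3]. Speed limits (rad/s): [2.57, 2.57, 3.14, 3.14, 3.14, 3.14].

INTERFACE

Orientations are given as a unit quaternion [w, x, y, z].
In Python, from bench import * gives the robot as it stands.
- The arm moves only by the tool play_rows, never from a script. Its argument "moves" is a list of rows, each a list of 6 numbers: the shift along the tool's x, y, z in cm, then the turn, a rotation vector about the tool's x, y, z in rad. In form: [[x, y, z, rx, ry, rz], ...]. A call has 1 to 5 rows; each row is the pose to reach, as a shift and turn from the pose commanded when the call began, along the tool's axes at that moment; what a row does not reach only later rows make up. A row lasts 1/12 s, in which the tool goes at most 41.7 mm and 7.16 degrees, less where a joint would pass 70% of its speed; a pose out of reach is approached as far as the arm can. A call with a gripper value outside its range is refused whole. "gripper" is the finger opening in cm, from 0 to 9.19, set as the call begins (left out, the last holds). The fingers move at their own pace and stop on an object; the grip force is fixed at half the most. Time passes only in rows, so rows that repeat a pose let the fingers close. It gives the time, the measured TCP pose, the force and the opening at its end, in the units of the state.
- observe(): the state, without advancing time (a new reading comes with each control period).
- get_image(name): name is "scene" or "top"; returns (picture, depth): 400x640x3 uint8, blue, green, red; 400x640 float32, m along the optical axis (not along the pixel's ray), 0 where there is no reading.
- camera_params(name): a dict with "fx", "fy", "cx", "cy" (pixels), "dist" ([k1, k2, p1, p2, k3] as OpenCV has them; the pictures are not rectified), "rvec" (rotation vector, rad) and "tvec" (3), from world to camera coordinates, as OpenCV has them. Camera axes: x right, y down, z forward; pixel columns grow to the right and rows downward; lengths in m; the calibration is good to about 2 mm. A picture is of the moment at which its call begins. camera_params takes no time and is no camera call.
- sign_off(): hands the job in, once; it reports no verdict.
The state is a dict: "clock": time; "joint_positions": joint angles; "dq": joint speeds; "joint_torque": joint torques, N m; "tcp_pos": TCP position; "orientation": TCP orientation; "ft_force": force on the tool from outside, world axes, zero at the start; "ft_torque": the same for the moment, N m; "opening": opening from 0.0 (shut) to 1.0 (fully open).
Only numpy, scipy, OpenCV 4.12 (cv2) and the standard library are available. Lean on these libraries where they do the work, as an engineer would, in place of code of your own. Each camera call takes 0.05 s, during which the arm holds its last target.

## Working session

There is one attempt and no reset: what is moved stays moved. The work goes in short steps, Python scripts to look and compute and a tool call to move; the robot and the scene stay as the last step left them, time stands still between calls to the robot, and variables do not carry over. Pictures are saved under pics/ and viewed, and the job is handed in when it is done.

Besides the shell and the picture viewer there is one more tool, called after "Request:" by a JSON object that holds its "op" and its "data", one argument or row to a line. play_rows: Moves the arm, as the interface text tells. Its arguments: {"type":"object","properties":{"moves":{"type":"array","items":{"type":"array","items":{"type":"number"}}},"gripper":{"type":"number"}},"required":["moves"]}

```bash
ls; mkdir -p pics; python3 - <<'E'
from bench import *
import cv2
s=observe();print(s)
for n in("top","scene"):
    im,d=get_image(n);cv2.imwrite(f"pics/{n}0.png",im)
    import numpy as np;np.save(f"pics/{n}0.npy",d);print(camera_params(n))
E
```

```text
pics
{'clock': 0.0, 'joint_positions': array([-1.52209456e+00,  1.59063240e-01,  1.59823496e+00,  1.72989564e-05,
        1.38619723e+00, -2.10075060e-01]), 'dq': array([-0.00092307, -0.00039996, -0.00112793, -0.00082482, -0.00013378,
        0.00155676]), 'joint_torque': array([ 1.34434202e-03, -3.85577881e+01, -3.22103977e+01,  7.01185176e-02,
        3.80187761e-02, -1.78184596e-04]), 'tcp_pos': array([ 0.14710898, -0.55521113,  0.21360959]), 'orientation': array([-7.30273616e-04,  7.92431092e-01, -6.09960702e-01, -6.09847024e-04]), 'ft_force': array([-0.27087794, -0.28639629,  0.27378835]), 'ft_torque': array([-0.02549627, -0.05862046, -0.01406958]), 'opening': 0.9977720418032788}
{'fx': 363.21209596942003, 'fy': 363.21209596942003, 'cx': 323.75808544418317, 'cy': 204.9863346616402, 'dist': array([-0.07308676,  0.        ,  0.        ,  0.        ,  0.        ]), 'rvec': array([ 2.13773398, -2.18863662,  0.14134802]), 'tvec': array([0.0136841 , 0.55218384, 1.0911478 ])}
{'fx': 414.73864027405733, 'fy': 414.73864027405733, 'cx': 318.9771748544453, 'cy': 199.20210254822985, 'dist': array([-0.10063275,  0.        ,  0.        ,  0.        ,  0.        ]), 'rvec': array([ 1.20053226,  2.44974389, -0.82696375]), 'tvec': array([ 0.33586859, -0.31797085,  1.24526428])}
```

View pics/top0.png

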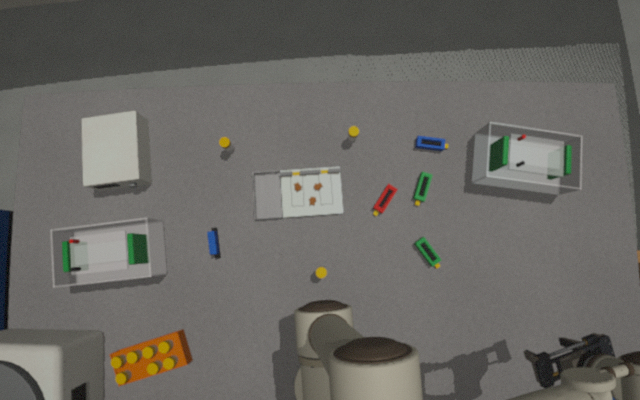

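View pics/scene0.png

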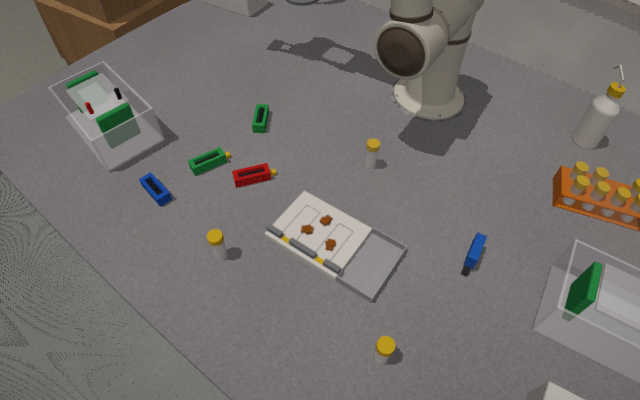

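```bash
cat > h.py <<'E'
from bench import *
import cv2, numpy as np
def cam(n):
    p=camera_params(n);K=np.array([[p['fx'],0,p['cx']],[0,p['fy'],p['cy']],[0,0,1]]);R=cv2.Rodrigues(p['rvec'])[0]
    return K,p['dist'],R,np.array(p['tvec']),p['rvec']
def onplane(n,px,z):
    K,D,R,t,_=cam(n);u=cv2.undistortPoints(np.array(px,float).reshape(-1,1,2),K,D).reshape(-1,2)
    d=np.c_[u,np.ones(len(u))]@R;c=-R.T@t
    return c+d*((z-c[2])/d[:,2])[:,None]
def cloud(n,d):
    K,D,R,t,_=cam(n);v,u=np.mgrid[:400,:640]
    q=cv2.undistortPoints(np.c_[u.ravel(),v.ravel()].astype(float).reshape(-1,1,2),K,D).reshape(-1,2)
    P=(np.c_[q,np.ones(len(q))]*d.reshape(-1,1)-t)@R
    P[d.ravel()==0]=np.nan
    return P.reshape(400,640,3)
def proj(n,X):
    K,D,R,t,rv=cam(n);return cv2.projectPoints(np.array(X,float).reshape(-1,1,3),rv,t,K,D)[0].reshape(-1,2)
def crop(n,im,x0,y0,x1,y1,f,name):
    cv2.imwrite(f"pics/{name}.png",cv2.resize(im[y0:y1,x0:x1],None,fx=f,fy=f,interpolation=cv2.INTER_CUBIC))
E
python3 - <<'E'
from h import *
im=cv2.imread("pics/top0.png");s=cv2.imread("pics/scene0.png")
crop("top",im,200,120,460,290,3,"c1")
crop("scene",s,130,90,510,370,2,"c2")
for n,i in(("top",im),("scene",s)):
    hsv=cv2.cvtColor(i,cv2.COLOR_BGR2HSV);P=cloud(n,np.load(f"pics/{n}0.npy"))
    for nm,lo,hi in(("green",(45,120,40),(80,255,255)),("blue",(100,120,40),(125,255,255)),("yellow",(20,150,90),(33,255,255)),("amber",(4,120,60),(16,255,220))):
        m=cv2.inRange(hsv,lo,hi);k,l,st,ce=cv2.connectedComponentsWithStats(m)
        for j in range(1,k):
            if st[j,4]>=4:
                Q=P[l==j];print(n,nm,st[j].tolist(),ce[j].round(1),np.nanmedian(Q,0).round(3))
E
```

```text
top green [499, 136, 10, 30, 169] [504.2 150. ] [ 0.696 -0.539  0.124]
top green [499, 139, 3, 3, 4] [500. 140.] [ 0.732 -0.541  0.101]
top green [495, 143, 2, 6, 6] [495.2 145.5] [ 0.723 -0.538  0.072]
top green [492, 145, 2, 4, 5] [492.2 146.6] [ 0.723 -0.537  0.052]
top green [565, 146, 6, 28, 156] [567.6 159.7] [ 0.661 -0.737  0.125]
top green [491, 156, 9, 5, 14] [495.3 157.9] [ 0.683 -0.532  0.08 ]
top green [414, 172, 18, 29, 219] [422.1 186.6] [ 0.604 -0.311  0.027]
top green [128, 234, 19, 30, 372] [135.7 248.3] [0.43  0.552 0.112]
top green [415, 238, 25, 28, 239] [427.2 251.4] [ 0.401 -0.317  0.028]
top green [62, 242, 9, 30, 189] [ 65.7 256.5] [0.407 0.754 0.123]
top blue [416, 136, 29, 15, 268] [429.7 142.8] [ 0.746 -0.345  0.027]
top blue [0, 211, 9, 119, 676] [  2.7 260.9] [ 0.401  1.673 -0.65 ]
top blue [208, 231, 11, 24, 205] [212.9 242.4] [0.442 0.338 0.053]
top yellow [349, 126, 10, 11, 83] [353.3 131.1] [ 0.771 -0.094  0.081]
top yellow [219, 137, 11, 11, 88] [224.2 141.9] [0.747 0.3   0.081]
top yellow [446, 144, 2, 5, 9] [446.4 145.8] [ 0.74  -0.404  0.013]
top 
[... 2621 characters left out ...]
0.081]
scene yellow [281, 236, 8, 7, 29] [284.9 239. ] [ 0.667 -0.004  0.016]
scene yellow [315, 257, 8, 7, 33] [318.8 259.8] [0.662 0.086 0.015]
scene yellow [376, 336, 19, 21, 310] [385.1 345.8] [0.755 0.302 0.08 ]
scene amber [34, 0, 155, 65, 4449] [94.3 21.5] [ 0.307 -1.471 -0.106]
scene amber [553, 165, 87, 66, 2110] [592.5 199.7] [0.134 0.525 0.043]
scene amber [269, 169, 3, 8, 11] [269.8 172.5] [ 0.548 -0.154  0.024]
scene amber [584, 173, 9, 7, 32] [588.2 175.5] [0.075 0.489 0.045]
scene amber [320, 215, 12, 10, 78] [325.5 219.8] [0.575 0.037 0.022]
scene amber [301, 225, 12, 9, 77] [306.8 228.9] [0.62  0.02  0.022]
scene amber [326, 239, 10, 11, 85] [329.9 244.1] [0.619 0.084 0.022]
```

View pics/c1.png

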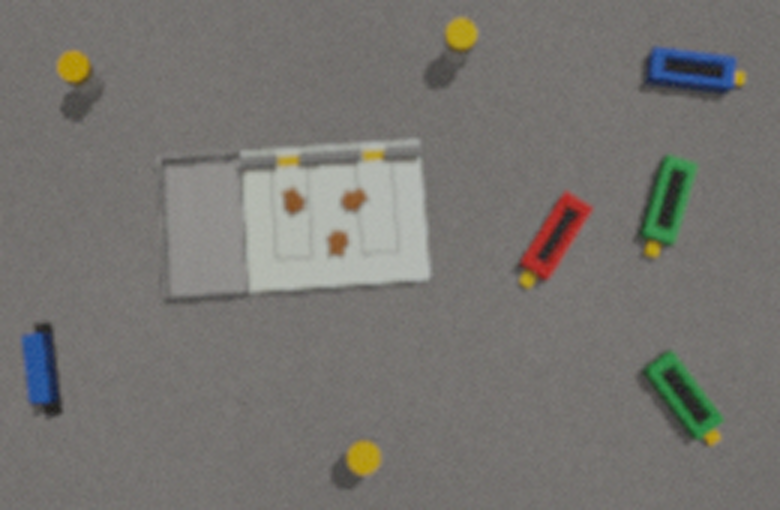

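View pics/c2.png

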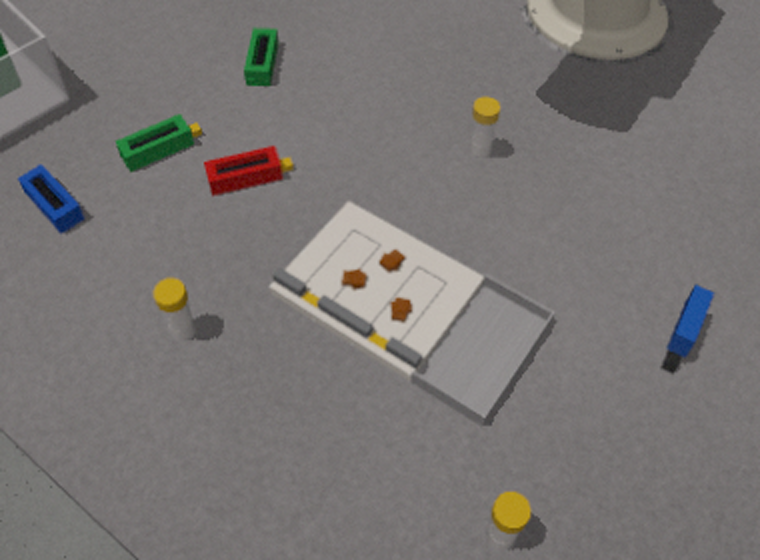

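```bash
cat >> h.py <<'E'
from scipy.optimize import minimize
def box(x0,x1,y0,y1,z0,z1):
    return np.array([[x,y,z] for x in(x0,x1) for y in(y0,y1) for z in(z0,z1)])
def sil(n,boxes,pose,F=4,z=0):
    c,s=np.cos(pose[2]),np.sin(pose[2]);R=np.array([[c,-s,0],[s,c,0],[0,0,1]])
    m=np.zeros((400*F,640*F),np.uint8)
    for b in boxes:
        q=(proj(n,b@R.T+[pose[0],pose[1],z])+.5)*F
        cv2.fillConvexPoly(m,cv2.convexHull(q.astype(np.float32)).round().astype(np.int32),255)
    return cv2.resize(m,(640,400),interpolation=cv2.INTER_AREA)/255.
def fit(masks,boxes,p0,z=0):
    def cost(p):
        return sum(np.abs(sil(n,boxes,(p[0],p[1],p[2]),z=z)-m).sum()/m.sum() for n,m in masks.items())
    best=None
    for s in(1,.4,.15):
        r=minimize(cost,p0,method="Nelder-Mead",options=dict(initial_simplex=np.array([p0]+[np.array(p0)+s*np.array(e) for e in([.01,0,0],[0,.01,0],[0,0,.15])]),xatol=1e-4,fatol=1e-4));p0=r.x
    return r.x,r.fun
def near(n,m,c,r):
    g=np.zeros((400,640),np.uint8);cv2.circle(g,tuple(np.int32(proj(n,[c])[0])),r,255,-1);return cv2.bitwise_and(m,g)
CL=[box(-.045,.045,-.017,.017,0,.028)];CLT=CL+[box(.045,.061,-.007,.007,.002,.012)]
SC=[box(-.035,.035,-.011,.011,.018,.054)]
def gm(im,lo,hi,n,c,r,close=True):
    m=near(n,cv2.inRange(cv2.cvtColor(im,cv2.COLOR_BGR2HSV),lo,hi),c,r)
    if close: m=cv2.morphologyEx(m,cv2.MORPH_CLOSE,np.ones((9,9),np.uint8))
    return m/255.
E
cat > m.py <<'E'
from h import *
im={n:cv2.imread(f"pics/{n}0.png") for n in("top","scene")}
G=((45,80,30),(85,255,255));B=((95,100,30),(128,255,255))
for nm,col,c,bx,a in(("A",G,(.6,-.315,.02),CL,None),("B",G,(.41,-.317,.02),CL,None),("S",B,(.45,.34,.035),SC,None)):
    for views in(("top",),("scene",),("top","scene")):
        res=[]
        for a in(0,.8,1.6,2.4):
            mk={n:gm(im[n],*col,n,c,30) for n in views}
            res.append(fit(mk,bx,[c[0],c[1],a]))
        p,f=min(res,key=lambda r:r[1]);print(nm,views,p.round(4),round(f,3))
E
python3 m.py
```

```text
A ('top',) [ 0.6075 -0.3154 -0.3599] 0.098
A ('scene',) [ 0.6104 -0.315  -0.3446] 0.048Traceback (most recent call last):
  File "m.py", line 9, in <module>
    res.append(fit(mk,bx,[c[0],c[1],a]))
               ~~~^^^^^^^^^^^^^^^^^^^^^
  File "h.py", line 35, in fit
    r=minimize(cost,p0,method="Nelder-Mead",options=dict(initial_simplex=np.array([p0]+[np.array(p0)+s*np.array(e) for e in([.01,0,0],[0,.01,0],[0,0,.15])]),xatol=1e-4,fatol=1e-4));p0=r.x
    res = _minimize_neldermead(fun, x0, args, callback, bounds=bounds,
                               **options)
    fsim[j] = func(sim[j])
              ~~~~^^^^^^^^
    fx = function(np.copy(x), *(wrapper_args + args))
  File "h.py", line 32, in cost
    return sum(np.abs(sil(n,boxes,(p[0],p[1],p[2]),z=z)-m).sum()/m.sum() for n,m in masks.items())
  File "h.py", line 32, in <genexpr>
    return sum(np.abs(sil(n,boxes,(p[0],p[1],p[2]),z=z)-m).sum()/m.sum() for n,m in masks.items())
                      ~~~^^^^^^^^^^^^^^^^^^^^^^^^^^^^^^
  File "h.py", line 27, in sil
    q=(proj(n,b@R.T+[pose[0],pose[1],z])+.5)*F
       ~~~~^^^^^^^^^^^^^^^^^^^^^^^^^^^^^
  File "h.py", line 17, in proj
    K,D,R,t,rv=cam(n);return cv2.projectPoints(np.array(X,float).reshape(-1,1,3),rv,t,K,D)[0].reshape(-1,2)
               ~~~^^^
  File "h.py", line 4, in cam
    p=camera_params(n);K=np.array([[p['fx'],0,p['cx']],[0,p['fy'],p['cy']],[0,0,1]]);R=cv2.Rodrigues(p['rvec'])[0]
ValueError: time passes only in moves, steps and waits
```

```bash
python3 - <<'E'
from h import *
im=cv2.imread("pics/top0.png");s=cv2.imread("pics/scene0.png")
crop("top",im,245,160,350,225,7.5,"c3")
crop("scene",s,255,185,415,305,5,"c4")
E
```

```text
(no output)
```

View pics/c3.png

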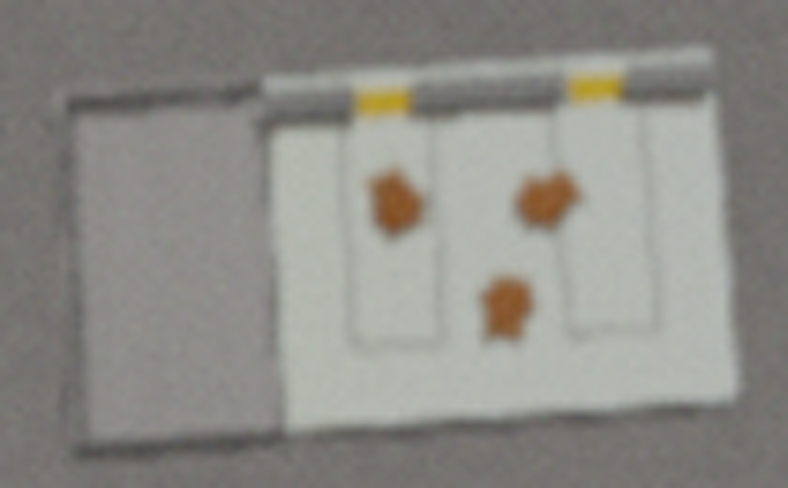

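View pics/c4.png

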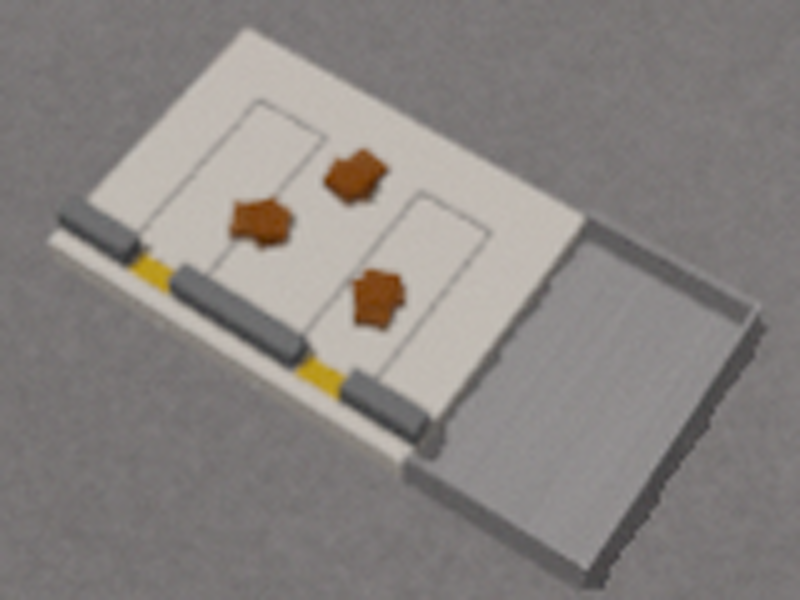

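```bash
python3 - <<'E'
import re
s=open('h.py').read()
s=s.replace("def cam(n):","_c={}\ndef cam(n):\n    if n not in _c: _c[n]=_cam(n)\n    return _c[n]\ndef _cam(n):",1)
open('h.py','w').write(s)
E
cat > tray.py <<'E'
from h import *
from scipy.optimize import least_squares
X=np.array([[-75,-95,16],[-75,95,16],[75,-95,16],[75,95,16],[61,-45,16],[61,45,16]])/1e3
uv={"top":np.array([[740,402],[285,433],[712,48],[262,78],[596,87],[383,101]]),"scene":np.array([[248,28],[585,217],[48,238],[405,468],[153,273],[322,377]])}
for k,(f,o) in dict(top=(7.5,(245,160)),scene=(5,(255,185))).items(): uv[k]=(uv[k]+.5)/f-.5+o
def W(p):
    c,s=np.cos(p[2]),np.sin(p[2]);return X@np.array([[c,-s,0],[s,c,0],[0,0,1]]).T+[p[0],p[1],0]
for vs in(["top"],["scene"],["top","scene"]):
    r=least_squares(lambda p:np.concatenate([(proj(n,W(p))-uv[n]).ravel() for n in vs]),[.6,.04,0])
    print(vs,r.x.round(4),np.abs(r.fun).max().round(2),np.sqrt((r.fun**2).mean()).round(2))
E
python3 tray.py; python3 m.py
```

```text
['top'] [0.599  0.0392 0.0476] 0.45 0.24
['scene'] [0.6042 0.0399 0.043 ] 0.71 0.41
['top', 'scene'] [0.6023 0.0395 0.0444] 1.5 0.73
A ('top',) [ 0.6075 -0.3154 -0.3599] 0.098
A ('scene',) [ 0.6104 -0.315  -0.3446] 0.048
A ('top', 'scene') [ 0.6098 -0.3156  2.7982] 0.169
B ('top',) [ 0.4019 -0.3195  0.6236] 0.116
B ('scene',) [ 0.406  -0.3191  0.6126] 0.053
B ('top', 'scene') [ 0.4045 -0.3192  3.7563] 0.214
S ('top',) [0.4448 0.3432 0.1646] 0.131
S ('scene',) [0.4494 0.3426 0.1195] 0.076
S ('top', 'scene') [0.4451 0.3429 0.1304] 0.28
```

```bash
cat > plan.py <<'E'
import sys
from h import *
from scipy.spatial.transform import Rotation as Ro
s=observe();q=s['orientation'];R=Ro.from_quat([q[1],q[2],q[3],q[0]]);p=np.array(s['tcp_pos'])
x=R.as_matrix()[:,0]
print("clk",round(s['clock'],2),"tcp",p.round(4),"psi",round(np.arctan2(x[1],x[0]),3),"tilt",np.round(R.as_matrix()[:2,2],4),"j",np.round(s['joint_positions'],2),"F",np.round(s['ft_force'],1),"op",round(s['opening']*91.9,1))
def T(psi):
    c,n=np.cos(psi),np.sin(psi);return Ro.from_matrix(np.array([[c,n,0],[n,-c,0],[0,0,-1]]))
if len(sys.argv)>1:
    a=list(map(float,sys.argv[1:5]));d=R.inv().apply(np.array(a[:3])-p)*100;r=(R.inv()*T(a[3])).as_rotvec()
    print("row",d.round(2),r.round(3),"rows",np.ceil(max(np.linalg.norm(d)/4.17,np.linalg.norm(r)/.125)))
E
python3 plan.py .5 0 .2 -1.43
```

```text
clk 0.1 tcp [ 0.1471 -0.5553  0.2137] psi -1.312 tilt [-0.0001  0.0017] j [-1.52  0.16  1.6   0.    1.39 -0.21] F [ 0.5 -0.5 -0.1] op 92.2
row [-44.65 -48.33   1.46] [-0.     0.002  0.118] rows 16.0
```

Candidates. Scraper: the blue block at top (213,242), with a black blade and no tab. The blue clamp look-alike is at (432,143). Clamps: green at (423,188) and (428,252), with the red (385,198) and blue (432,143) ones as decoys. There are also green panels in the two clear boxes. Crop c1 confirms these choices.

Request:
{"op": "play_rows", "data": {
  "moves": [
    [-14,-15,0.5,0,0,0.06],
    [-14,-15,0.5,0,0,0.06],
    [-14,-15,0.5,0,0,0.06],
    [-14,-15,0.5,0,0,0.06],
    [-14,-15,0.5,0,0,0.06]
  ],
  "gripper": 9.19
}}

```text
clock: 0.52
tcp_pos: [0.2569, -0.3798, 0.209]
orientation: [-0.0, 0.774, -0.634, -0.0]
ft_force: [0.7, 0.2, 0.2]
opening: 0.999
```

```bash
python3 plan.py .47 .1 .15 -1.43
```

```text
clk 0.52 tcp [ 0.2569 -0.3798  0.209 ] psi -1.372 tilt [-0.      0.0011] j [-1.24 -0.15  1.92  0.    1.37  0.13] F [0.7 0.2 0.2] op 91.8
row [-42.83 -30.35   5.95] [-0.     0.001  0.058] rows 13.0
```

Request:
{"op": "play_rows", "data": {
  "moves": [
    [-16.5,-11.7,1,0,0,0.058],
    [-16.5,-11.7,1,0,0,0.058],
    [-16.5,-11.7,1,0,0,0.058],
    [-16.5,-11.7,1,0,0,0.058],
    [-16.5,-11.7,1,0,0,0.058]
  ]
}}

```text
clock: 0.93
tcp_pos: [0.3386, -0.1947, 0.1991]
orientation: [-0.0, 0.755, -0.656, -0.0]
ft_force: [0.1, -0.0, 0.5]
opening: 1.0
```

Request:
{"op": "play_rows", "data": {
  "moves": [
    [-17,-10.7,3,0,0,0],
    [-17,-10.7,3,0,0,0],
    [-17,-10.7,3,0,0,0],
    [-17,-10.7,3,0,0,0],
    [-17,-10.7,3,0,0,0]
  ]
}}

```text
clock: 1.35
tcp_pos: [0.4206, -0.0113, 0.1691]
orientation: [-0.0, 0.755, -0.655, -0.0]
ft_force: [0.1, 0.2, 0.3]
opening: 1.002
```

```bash
python3 plan.py .447 .343 .1 -1.44
```

```text
clk 1.35 tcp [ 0.4206 -0.0113  0.1691] psi -1.429 tilt [-0.      0.0003] j [-0.32 -0.22  2.06  0.    1.3   1.11] F [0.1 0.2 0.3] op 92.1
row [-34.7   -7.61   6.92] [-0.     0.     0.011] rows 9.0
```

Request:
{"op": "play_rows", "data": {
  "moves": [
    [-18,-4,3,0,0,0],
    [-18,-4,3,0,0,0],
    [-18,-4,3,0,0,0],
    [-18,-4,3,0,0,0],
    [-18,-4,3,0,0,0]
  ]
}}

```text
clock: 1.77
tcp_pos: [0.4336, 0.1737, 0.1384]
orientation: [0.0, 0.756, -0.654, -0.001]
ft_force: [0.5, -0.4, -0.4]
opening: 1.003
```

Request:
{"op": "play_rows", "data": {
  "moves": [
    [-4.2,-0.9,1,0,0,0],
    [-8.4,-1.8,2,0,0,0],
    [-12.6,-2.7,3,0,0,0],
    [-15.5,-3.3,3.7,0,0,0],
    [-16.7,-3.6,3.9,0,0,0]
  ]
}}

```text
clock: 2.18
tcp_pos: [0.4453, 0.3438, 0.0986]
orientation: [0.001, 0.756, -0.654, -0.001]
ft_force: [-0.1, -0.2, -0.1]
opening: 1.0
```

```bash
python3 plan.py .447 .343 .024 -1.44; python3 - <<'E'
from h import *
for n in("top","scene"):
    im,d=get_image(n);cv2.imwrite(f"pics/{n}1.png",im)
    c=proj(n,[[.447,.343,.03]])[0].astype(int);print(c)
    globals()['i'+n]=im[max(0,c[1]-50):c[1]+50,max(0,c[0]-50):c[0]+50]
cv2.imwrite("pics/d1.png",cv2.resize(np.hstack([itop,iscene]),None,fx=4,fy=4,interpolation=cv2.INTER_CUBIC))
E
```

```text
clk 2.18 tcp [0.4453 0.3438 0.0986] psi -1.427 tilt [-0.0026  0.0001] j [0.44 0.25 1.74 0.   1.16 1.87] F [-0.1 -0.2 -0.1] op 91.9
row [ 0.11 -0.17  7.46] [0.003 0.001 0.013] rows 2.0
[213 241]
[474 250]
```

View pics/d1.png

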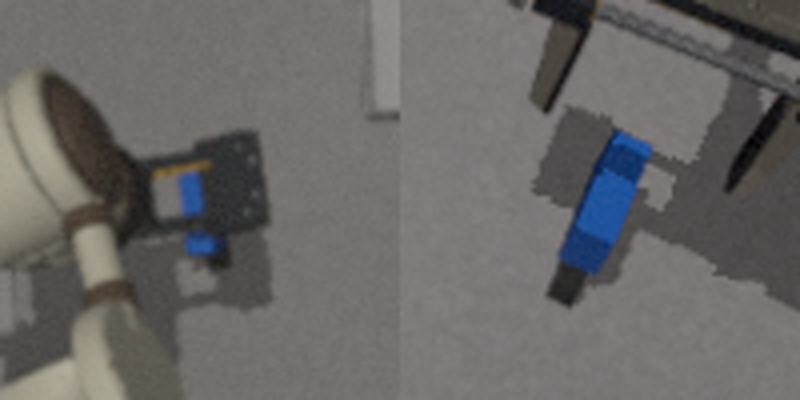

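Request:
{"op": "play_rows", "data": {
  "moves": [
    [0.1,-0.1,3,0,0,0],
    [0.1,-0.1,5.5,0,0,0],
    [0.1,-0.1,7,0,0,0],
    [0.1,-0.1,7.4,0,0,0],
    [0.1,-0.1,7.4,0,0,0]
  ]
}}

```text
clock: 2.7
tcp_pos: [0.4475, 0.3377, 0.0258]
orientation: [0.001, 0.755, -0.656, -0.0]
ft_force: [0.1, -0.3, 0.1]
opening: 1.004
```

Request:
{"op": "play_rows", "data": {
  "moves": [
    [0,0,0,0,0,0],
    [0,0,0,0,0,0],
    [0,0,0,0,0,0],
    [0,0,0,0,0,0],
    [0,0,0,0,0,0]
  ],
  "gripper": 0
}}

```text
clock: 3.12
tcp_pos: [0.4487, 0.3397, 0.0274]
orientation: [-0.001, 0.755, -0.656, 0.0]
ft_force: [-0.5, 0.0, -0.5]
opening: 0.661
```

Request:
{"op": "play_rows", "data": {
  "moves": [
    [0,0,0,0,0,0],
    [0,0,0,0,0,0],
    [0,0,0,0,0,0],
    [0,0,0,0,0,0]
  ]
}}

```text
clock: 3.45
tcp_pos: [0.4481, 0.3395, 0.0266]
orientation: [0.0, 0.755, -0.656, -0.0]
ft_force: [-0.6, -0.2, 0.2]
opening: 0.37
```

```bash
python3 plan.py .447 .343 .074 -1.44
```

```text
clk 3.45 tcp [0.4481 0.3395 0.0266] psi -1.43 tilt [-0.0001 -0.    ] j [0.43 0.35 1.77 0.   1.02 1.86] F [-0.6 -0.2  0.2] op 34.0
row [-0.37  0.06 -4.74] [ 0.   -0.    0.01] rows 2.0
```

Request:
{"op": "play_rows", "data": {
  "moves": [
    [0,0,0,0,0,0],
    [0,0,0,0,0,0],
    [0,0,0,0,0,0],
    [0,0,0,0,0,0]
  ]
}}

```text
clock: 3.78
tcp_pos: [0.4482, 0.3395, 0.0266]
orientation: [-0.0, 0.755, -0.656, -0.0]
ft_force: [-1.0, 0.9, -0.1]
opening: 0.237
```

```bash
python3 plan.py .447 .343 .1 -1.44
```

```text
clk 3.78 tcp [0.4482 0.3395 0.0266] psi -1.43 tilt [0.     0.0001] j [0.43 0.35 1.77 0.   1.02 1.86] F [-1.   0.9 -0.1] op 21.7
row [-0.36  0.07 -7.34] [-0.    0.    0.01] rows 2.0
```

Opening is 21.7 mm, so the handle is gripped. Next I lift it and look.

Request:
{"op": "play_rows", "data": {
  "moves": [
    [0,0,-1,0,0,0],
    [0,0,-3,0,0,0],
    [0,0,-5,0,0,0],
    [0,0,-6.5,0,0,0],
    [0,0,-7,0,0,0]
  ]
}}

```text
clock: 4.2
tcp_pos: [0.4498, 0.3402, 0.0999]
orientation: [-0.002, 0.755, -0.656, 0.001]
ft_force: [0.6, 0.8, -0.2]
opening: 0.239
```

```bash
cat > two.py <<'E'
import sys
from h import *
t=sys.argv[1];c=[float(v) for v in sys.argv[2:5]];r=int(sys.argv[5]) if len(sys.argv)>5 else 50
o=[]
for n in("top","scene"):
    im,d=get_image(n);cv2.imwrite(f"pics/{n}{t}.png",im);np.save(f"pics/{n}{t}.npy",d)
    p=proj(n,[c])[0].astype(int);p=np.clip(p,[r,r],[639-r,399-r]);print(n,"crop origin",p-r,"scale",400/(2*r))
    o.append(cv2.resize(im[p[1]-r:p[1]+r,p[0]-r:p[0]+r],(400,400),interpolation=cv2.INTER_CUBIC))
cv2.imwrite(f"pics/d{t}.png",np.hstack(o))
E
python3 two.py 2 .448 .34 .1; python3 plan.py .6 -.05 .11 -1.526
```

```text
top crop origin [157 190] scale 4.0
scene crop origin [433 182] scale 4.0
clk 4.3 tcp [0.449  0.3398 0.098 ] psi -1.43 tilt [0.0023 0.001 ] j [ 0.43  0.24  1.74 -0.    1.15  1.86] F [-0.3 -0.3 -2. ] op 21.6
row [40.71 -9.48 -1.21] [-0.002  0.001  0.096] rows 11.0
```

View pics/d2.png

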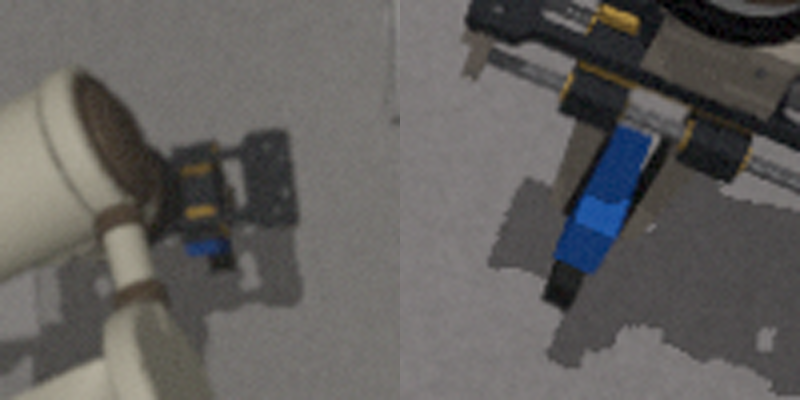

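Request:
{"op": "play_rows", "data": {
  "moves": [
    [4,-0.9,-0.2,0,0,0.02],
    [8,-1.9,-0.3,0,0,0.04],
    [12,-2.8,-0.4,0,0,0.06],
    [16,-3.7,-0.5,0,0,0.08],
    [20,-4.7,-0.5,0,0,0.096]
  ]
}}

```text
clock: 4.72
tcp_pos: [0.522, 0.1462, 0.1004]
orientation: [0.001, 0.723, -0.691, -0.001]
ft_force: [1.1, 0.4, -1.5]
opening: 0.232
```

```bash
python3 plan.py .599 -.033 .08 -1.526
```

```text
clk 4.72 tcp [0.522  0.1462 0.1004] psi -1.526 tilt [-0.0023 -0.0001] j [ 0.05  0.19  1.79 -0.    1.16  1.58] F [ 1.1  0.4 -1.5] op 21.3
row [18.24 -6.9   2.02] [ 0.002 -0.    -0.   ] rows 5.0
```

Request:
{"op": "play_rows", "data": {
  "moves": [
    [4,-1.5,0.3,0,0,0],
    [8,-3,0.8,0,0,0],
    [12,-4.5,1.3,0,0,0],
    [16,-6,1.8,0,0,0],
    [18.3,-7,2,0,0,0]
  ]
}}

```text
clock: 5.13
tcp_pos: [0.6003, -0.0348, 0.0794]
orientation: [0.001, 0.722, -0.692, -0.001]
ft_force: [0.3, 0.8, -1.0]
opening: 0.239
```

Request:
{"op": "play_rows", "data": {
  "moves": [
    [0,0,0,0,0,0],
    [0,0,0,0,0,0],
    [0,0,0,0,0,0]
  ]
}}

```text
clock: 5.38
tcp_pos: [0.5997, -0.0309, 0.0803]
orientation: [0.001, 0.723, -0.691, -0.001]
ft_force: [-0.0, -0.1, -1.0]
opening: 0.235
```

```bash
python3 plan.py .599 -.033 .0445 -1.526; python3 two.py 3 .6 .03 .03 
```

```text
clk 5.38 tcp [ 0.5997 -0.0309  0.0803] psi -1.526 tilt [-0.0028  0.0011] j [-0.25  0.36  1.63  0.    1.15  1.27] F [-0.  -0.1 -1. ] op 21.6
row [0.21 0.07 3.58] [ 0.003  0.001 -0.   ] rows 1.0
top crop origin [263 140] scale 4.0
scene crop origin [266 173] scale 4.0
```

View pics/d3.png

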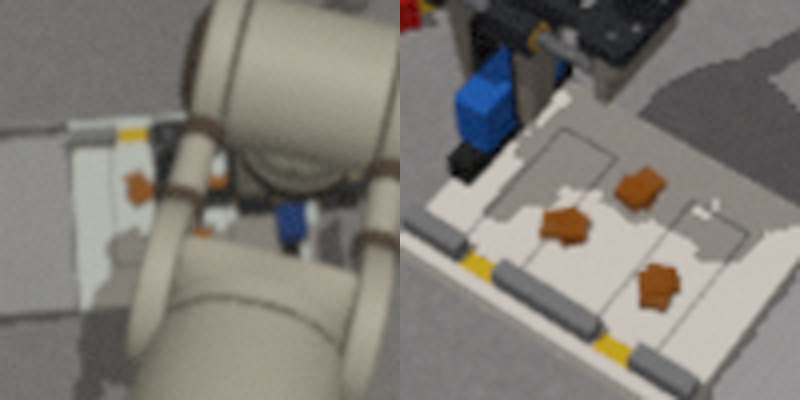

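Request:
{"op": "play_rows", "data": {
  "moves": [
    [0.2,0.05,1.2,0,0,0],
    [0.3,0.05,2.2,0,0,0],
    [0.3,0.05,3,0,0,0],
    [0.3,0.05,3.5,0,0,0],
    [0.3,0.05,3.5,0,0,0]
  ]
}}

```text
clock: 5.9
tcp_pos: [0.599, -0.0341, 0.0444]
orientation: [0.001, 0.723, -0.691, -0.002]
ft_force: [-0.8, 0.2, -2.0]
opening: 0.242
```

```bash
python3 two.py 4 .6 .03 .03 ; python3 plan.py .591 .147 .0445 -1.526
```

```text
top crop origin [263 140] scale 4.0
scene crop origin [266 173] scale 4.0
clk 6.0 tcp [ 0.6003 -0.0345  0.0462] psi -1.526 tilt [-0.0007  0.0002] j [-0.26  0.41  1.65  0.    1.09  1.27] F [ 0.4 -0.9 -2.1] op 21.6
row [-18.18   0.12   0.18] [0.001 0.    0.   ] rows 5.0
```

View pics/d4.png

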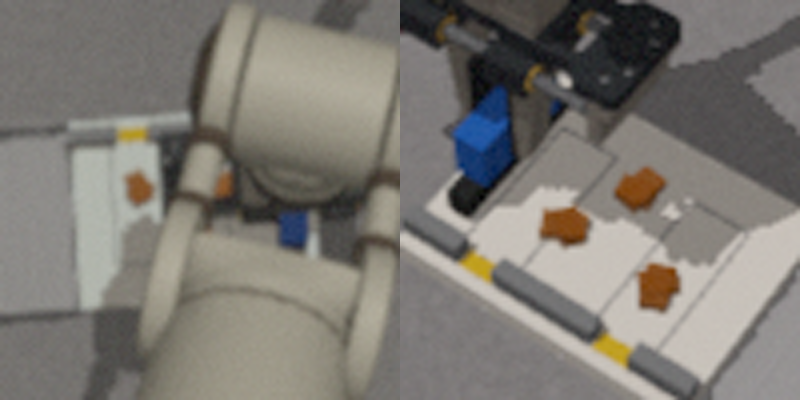

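Request:
{"op": "play_rows", "data": {
  "moves": [
    [0,0,0.15,0,0,0],
    [-1.2,0,0.15,0,0,0],
    [-2.4,0,0.15,0,0,0],
    [-3.6,0,0.15,0,0,0],
    [-4.8,0,0.15,0,0,0]
  ]
}}

```text
clock: 6.42
tcp_pos: [0.5983, 0.015, 0.0453]
orientation: [-0.0, 0.723, -0.691, 0.0]
ft_force: [0.1, -0.8, -0.7]
opening: 0.236
```

Request:
{"op": "play_rows", "data": {
  "moves": [
    [-1.2,0,0,0,0,0],
    [-2.4,0,0,0,0,0],
    [-3.6,0,0,0,0,0],
    [-4.8,0,0,0,0,0],
    [-6,0,0,0,0,0]
  ]
}}

```text
clock: 6.83
tcp_pos: [0.5956, 0.0745, 0.0451]
orientation: [-0.0, 0.723, -0.691, 0.0]
ft_force: [1.2, -0.6, -1.2]
opening: 0.236
```

```bash
python3 two.py 5 .6 .1 .03 ; python3 plan.py .591 .147 .0445 -1.526
```

```text
top crop origin [241 140] scale 4.0
scene crop origin [291 189] scale 4.0
clk 6.93 tcp [0.5954 0.0753 0.045 ] psi -1.524 tilt [-0.0004  0.0005] j [-0.08  0.4   1.65  0.    1.08  1.45] F [-1.3 -0.2 -1.5] op 22.0
row [-7.18  0.1   0.05] [0.    0.001 0.002] rows 2.0
```

View pics/d5.png

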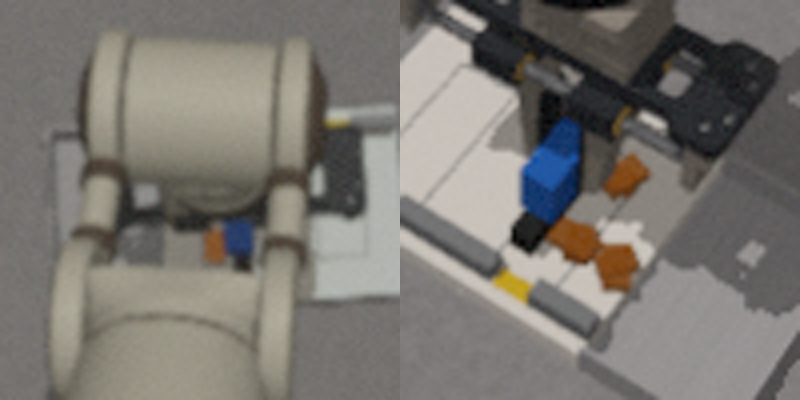

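Request:
{"op": "play_rows", "data": {
  "moves": [
    [-1.2,0,0,0,0,0],
    [-2.4,0,0,0,0,0],
    [-3.6,0,0,0,0,0],
    [-4.8,0,0,0,0,0],
    [-5.5,0,0,0,0,0]
  ]
}}

```text
clock: 7.35
tcp_pos: [0.593, 0.13, 0.0451]
orientation: [-0.0, 0.723, -0.691, -0.0]
ft_force: [-0.5, 0.4, -1.8]
opening: 0.235
```

```bash
python3 two.py 6 .6 .14 .03 ; python3 plan.py .591 .15 .0445 -1.526
```

```text
top crop origin [228 140] scale 4.0
scene crop origin [306 199] scale 4.0
clk 7.45 tcp [0.593  0.1297 0.045 ] psi -1.524 tilt [-0.0002  0.0002] j [0.02 0.42 1.63 0.   1.09 1.54] F [ 0.6 -0.1 -1.9] op 21.8
row [-2.04  0.1   0.05] [0.    0.    0.002] rows 1.0
```

View pics/d6.png

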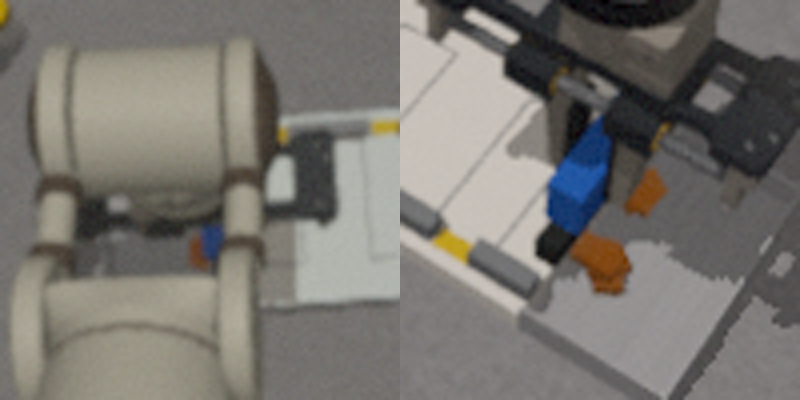

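Request:
{"op": "play_rows", "data": {
  "moves": [
    [-0.8,0,0,0,0,0],
    [-1.6,0,0,0,0,0],
    [-2.4,0,0,0,0,0],
    [-3,0,0,0,0,0],
    [-3,0,0,0,0,0]
  ]
}}

```text
clock: 7.87
tcp_pos: [0.5917, 0.1595, 0.0451]
orientation: [-0.0, 0.723, -0.691, -0.0]
ft_force: [-0.8, -0.7, -1.7]
opening: 0.236
```

```bash
python3 two.py 7 .6 .14 .03 ; python3 plan.py .591 .15 .0445 -1.526
```

```text
top crop origin [228 140] scale 4.0
scene crop origin [306 199] scale 4.0
clk 7.97 tcp [0.5919 0.1583 0.0451] psi -1.525 tilt [-0.     -0.0002] j [ 0.06  0.43  1.62 -0.    1.09  1.59] F [ 0.1  0.2 -0.3] op 22.0
row [0.83 0.12 0.06] [ 0.    -0.     0.001] rows 1.0
```

View pics/d7.png

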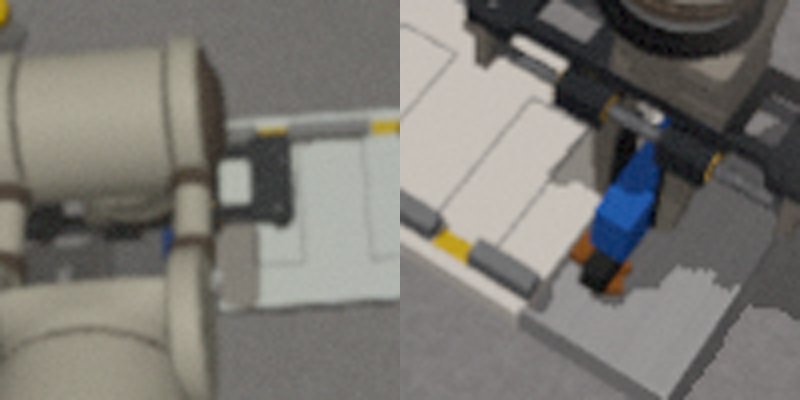

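Request:
{"op": "play_rows", "data": {
  "moves": [
    [0,0,-1,0,0,0],
    [0,0,-3,0,0,0],
    [0,0,-6,0,0,0],
    [-2,0,-7,0,0,0],
    [-5,0,-7,0,0,0]
  ]
}}

```text
clock: 8.38
tcp_pos: [0.5933, 0.2065, 0.1205]
orientation: [-0.003, 0.721, -0.693, 0.003]
ft_force: [0.7, 0.5, -0.4]
opening: 0.237
```

Request:
{"op": "play_rows", "data": {
  "moves": [
    [-4,1.5,0,0,0,0],
    [-8,3,0,0,0,0],
    [-12,4.5,0,0,0,0],
    [-14,6,0,0,0,0],
    [-15,7,0,0,0,0]
  ]
}}

```text
clock: 8.8
tcp_pos: [0.5113, 0.3577, 0.1159]
orientation: [-0.0, 0.724, -0.69, -0.0]
ft_force: [-0.6, -0.7, -1.1]
opening: 0.231
```

```bash
python3 two.py 8 .6 .14 .03 ; python3 plan.py .52 .36 .05 -1.526
```

```text
top crop origin [228 140] scale 4.0
scene crop origin [306 199] scale 4.0
clk 8.9 tcp [0.5116 0.356  0.1156] psi -1.523 tilt [-0.0001 -0.0001] j [ 0.41  0.37  1.55 -0.    1.23  1.94] F [ 1.1 -0.5 -1.5] op 21.7
row [-0.36 -0.86  6.56] [ 0.    -0.     0.003] rows 2.0
```

View pics/d8.png

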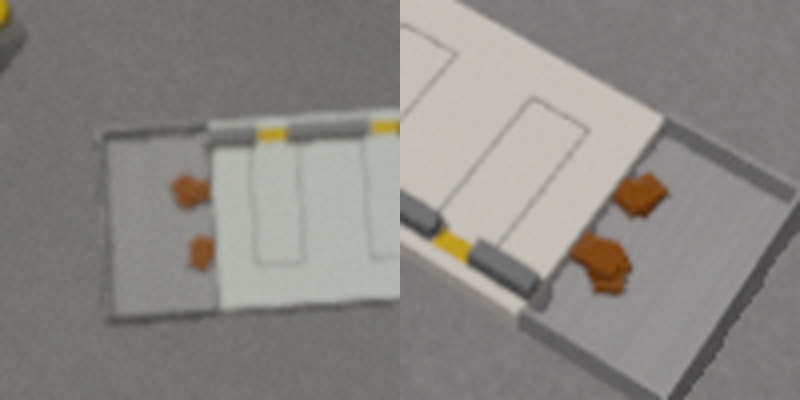

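```bash
python3 - <<'E'
from h import *
t=np.array([.6016,.0396,0]);c,s=np.cos(.0453),np.sin(.0453);Rt=np.array([[c,-s,0],[s,c,0],[0,0,1]])
for n in("top","scene"):
    # per-camera tray estimate
    t=np.array([.599,.0392,0]) if n=="top" else np.array([.6042,.0399,0])
    im=cv2.imread(f"pics/{n}8.png");P=cloud(n,np.load(f"pics/{n}8.npy"));m=cv2.inRange(cv2.cvtColor(im,cv2.COLOR_BGR2HSV),(4,110,50),(18,255,230))
    Q=(P-t)@Rt
    k,l,st,ce=cv2.connectedComponentsWithStats(m)
    for j in range(1,k):
        q=Q[l==j]
        if st[j,4]>8 and abs(np.nanmedian(q[:,1])-.13)<.1 and abs(np.nanmedian(q[:,0]))<.1:
            q=q[np.isfinite(q[:,0])];print(n,st[j,4],"med",np.median(q,0).round(4),"min",q.min(0).round(3),"max",q.max(0).round(3))
            print(" zhist",np.histogram(q[:,2],[0,.006,.009,.012,.015,.018,.021,.025,.03,.05])[0])
            for lo,hi in((0,.013),(.013,.05)):
                w=q[(q[:,2]>lo)&(q[:,2]<hi)]
                if len(w): print("   z",lo,hi,w[:,:2].mean(0).round(4),w[:,:2].min(0).round(4),w[:,:2].max(0).round(4))
E
python3 - <<'E'
import cv2
s=cv2.imread('pics/scene8.png')[225:290,335:400];cv2.imwrite('pics/e8.png',cv2.resize(s,None,fx=9,fy=9,interpolation=cv2.INTER_CUBIC))
E
```

```text
top 44 med [0.0199 0.1133 0.0165] min [0.009 0.1   0.01 ] max [0.033 0.123 0.022]
 zhist [ 0  0  1 13 18  9  3  0  0]
   z 0 0.013 [0.0292 0.1183] [0.0258 0.1167] [0.0325 0.1199]
   z 0.013 0.05 [0.0192 0.1122] [0.0088 0.0999] [0.0282 0.1232]
top 31 med [-0.0292  0.1073  0.0106] min [-0.039  0.1    0.005] max [-0.02   0.114  0.015]
 zhist [ 1  5 17  8  0  0  0  0  0]
   z 0 0.013 [-0.0288  0.1075] [-0.0393  0.1004] [-0.0199  0.1138]
   z 0.013 0.05 [-0.0293  0.1055] [-0.0394  0.1003] [-0.0206  0.1133]
scene 95 med [-0.0274  0.1075  0.0084] min [-0.043  0.096  0.001] max [-0.014  0.118  0.012]
 zhist [ 5 62 25  0  0  0  0  0  0]
   z 0 0.013 [-0.0278  0.1073] [-0.0433  0.0955] [-0.0144  0.1182]
scene 139 med [0.0224 0.1149 0.0149] min [0.005 0.096 0.002] max [0.034 0.129 0.02 ]
 zhist [ 2 12 28 30 51 15  0  0  0]
   z 0 0.013 [0.0237 0.1212] [0.0055 0.0961] [0.0341 0.1293]
   z 0.013 0.05 [0.0217 0.1102] [0.0101 0.0975] [0.0335 0.1218]
```

View pics/e8.png

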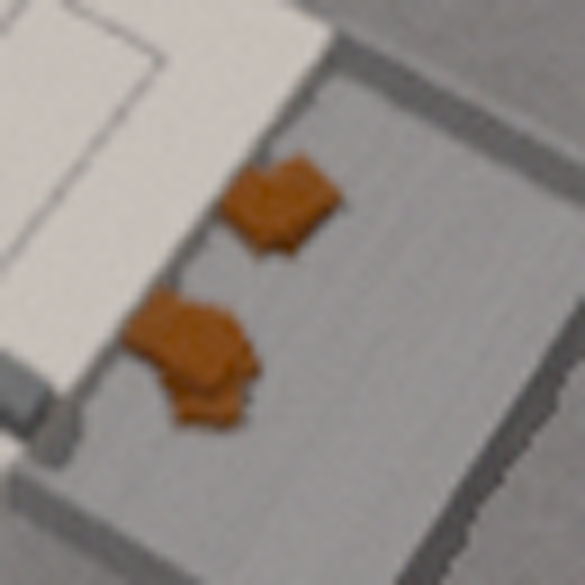

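Request:
{"op": "play_rows", "data": {
  "moves": [
    [1.5,-0.1,3,0,0,0],
    [2.5,-0.1,6,0,0,0],
    [2.5,-0.1,7.8,0,0,0],
    [2.5,-0.1,8.5,0,0,0],
    [2.5,-0.1,8.7,0,0,0]
  ]
}}

```text
clock: 9.32
tcp_pos: [0.5154, 0.3281, 0.0273]
orientation: [0.001, 0.722, -0.692, -0.0]
ft_force: [0.4, 0.0, -0.8]
opening: 0.239
```

Request:
{"op": "play_rows", "data": {
  "moves": [
    [0,0,0,0,0,0],
    [0,0,0,0,0,0]
  ]
}}

```text
clock: 9.48
tcp_pos: [0.5168, 0.33, 0.0297]
orientation: [-0.001, 0.723, -0.691, 0.001]
ft_force: [-0.0, -0.2, 0.1]
opening: 0.236
```

```bash
python3 plan.py .51 .33 .0265 -1.526
```

```text
clk 9.48 tcp [0.5168 0.33   0.0297] psi -1.527 tilt [0.0028 0.001 ] j [ 0.37  0.45  1.62 -0.    1.06  1.9 ] F [-0.  -0.2  0.1] op 21.7
row [-0.03  0.68  0.32] [-0.003  0.001 -0.001] rows 1.0
```

Request:
{"op": "play_rows", "data": {
  "moves": [
    [0,0,0.1,0,0,0],
    [0,0,0.2,0,0,0],
    [0,0,0.2,0,0,0]
  ]
}}

```text
clock: 9.73
tcp_pos: [0.5157, 0.3302, 0.0268]
orientation: [-0.001, 0.723, -0.691, 0.0]
ft_force: [0.6, -0.6, 0.3]
opening: 0.237
```

```bash
python3 plan.py .51 .33 .0265 -1.526
```

```text
clk 9.73 tcp [0.5157 0.3302 0.0268] psi -1.526 tilt [0.0014 0.0005] j [ 0.37  0.46  1.62 -0.    1.06  1.9 ] F [ 0.6 -0.6  0.3] op 21.8
row [-0.01  0.57  0.03] [-0.001  0.     0.   ] rows 1.0
```

Back at its pick-up height, so I release it.

Request:
{"op": "play_rows", "data": {
  "moves": [
    [0,0,0,0,0,0],
    [0,0,0,0,0,0],
    [0,0,0,0,0,0],
    [0,0,0,0,0,0],
    [0,0,0,0,0,0]
  ],
  "gripper": 9.19
}}

```text
clock: 10.15
tcp_pos: [0.5152, 0.3299, 0.0262]
orientation: [-0.0, 0.723, -0.691, 0.0]
ft_force: [0.3, 0.8, -0.5]
opening: 0.578
```

Request:
{"op": "play_rows", "data": {
  "moves": [
    [0,0,0,0,0,0],
    [0,0,0,0,0,0],
    [0,0,-1.5,0,0,0],
    [0,0,-4,0,0,0],
    [0,0,-8,0,0,0]
  ]
}}

```text
clock: 10.57
tcp_pos: [0.512, 0.3285, 0.1028]
orientation: [0.004, 0.723, -0.691, -0.002]
ft_force: [0.3, 0.1, 0.5]
opening: 0.937
```

Request:
{"op": "play_rows", "data": {
  "moves": [
    [0,0,-4,0,0,0],
    [0,0,-8,0,0,0],
    [0,0,-10,0,0,0],
    [4,0,-11,0,0,0],
    [8,0,-11,0,0,0]
  ]
}}

```text
clock: 10.98
tcp_pos: [0.5204, 0.2509, 0.2202]
orientation: [-0.003, 0.724, -0.69, 0.002]
ft_force: [0.5, -1.3, -0.3]
opening: 1.0
```

```bash
python3 two.py 9 .51 .33 .03 ; python3 plan.py .404 -.3193 .12 -.953
```

```text
top crop origin [167 171] scale 4.0
scene crop origin [406 218] scale 4.0
clk 11.08 tcp [0.5197 0.2459 0.2171] psi -1.53 tilt [ 0.0018 -0.0016] j [ 0.23  0.16  1.6  -0.    1.39  1.76] F [ 0.5  0.7 -0.5] op 91.7
row [55.99 13.86  9.78] [-0.001 -0.002 -0.577] rows 15.0
```

View pics/d9.png

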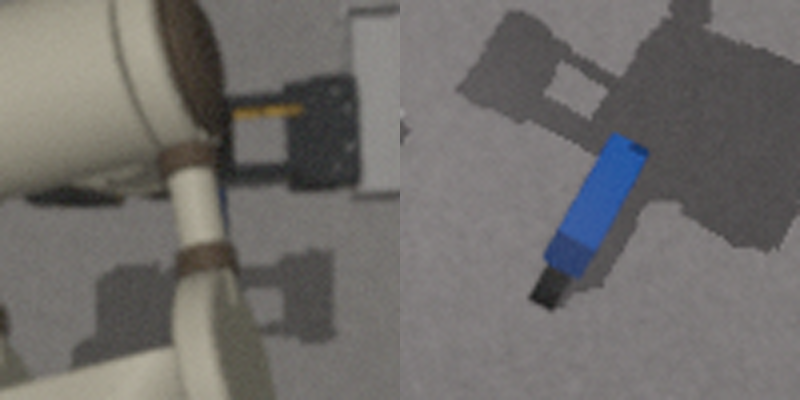

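Request:
{"op": "play_rows", "data": {
  "moves": [
    [20,5,2,0,0,-0.2],
    [20,5,2,0,0,-0.2],
    [20,5,2,0,0,-0.2],
    [20,5,2,0,0,-0.2],
    [20,5,2,0,0,-0.2]
  ]
}}

```text
clock: 11.5
tcp_pos: [0.4772, 0.0479, 0.1959]
orientation: [-0.0, 0.788, -0.615, -0.0]
ft_force: [0.4, -0.3, -0.5]
opening: 1.003
```

```bash
python3 plan.py .404 -.3193 .12 -.953
```

```text
clk 11.5 tcp [0.4772 0.0479 0.1959] psi -1.325 tilt [0.0001 0.0002] j [-0.15 -0.08  1.88  0.    1.34  1.17] F [ 0.4 -0.3 -0.5] op 92.2
row [33.83 16.03  7.58] [-0.     0.    -0.372] rows 10.0
```

Request:
{"op": "play_rows", "data": {
  "moves": [
    [18,8.5,2,0,0,-0.25],
    [18,8.5,2,0,0,-0.25],
    [18,8.5,2,0,0,-0.25],
    [18,8.5,2,0,0,-0.25],
    [18,8.5,2,0,0,-0.25]
  ]
}}

```text
clock: 11.92
tcp_pos: [0.4394, -0.1435, 0.1766]
orientation: [-0.0, 0.859, -0.512, 0.0]
ft_force: [1.5, 0.2, 0.5]
opening: 1.0
```

```bash
python3 plan.py .404 -.3193 .1 -.953
```

```text
clk 11.92 tcp [ 0.4394 -0.1435  0.1766] psi -1.075 tilt [0.0006 0.    ] j [-0.58 -0.11  1.95  0.    1.3   0.5 ] F [1.5 0.2 0.5] op 91.9
row [13.78 11.47  7.65] [-0.001 -0.    -0.122] rows 5.0
```

Request:
{"op": "play_rows", "data": {
  "moves": [
    [2.8,2.3,1.5,0,0,-0.025],
    [5.6,4.6,3,0,0,-0.05],
    [8.4,7,4.6,0,0,-0.075],
    [11.2,9.3,6,0,0,-0.1],
    [13.2,10.9,7.2,0,0,-0.122]
  ]
}}

```text
clock: 12.33
tcp_pos: [0.4058, -0.3124, 0.1036]
orientation: [0.0, 0.888, -0.459, -0.0]
ft_force: [0.6, 0.3, 0.4]
opening: 1.0
```

Request:
{"op": "play_rows", "data": {
  "moves": [
    [0.5,0.5,0.3,0,0,0],
    [0.5,0.5,0.3,0,0,0],
    [0.5,0.5,0.3,0,0,0]
  ]
}}

```text
clock: 12.58
tcp_pos: [0.4058, -0.3162, 0.1017]
orientation: [-0.0, 0.888, -0.459, -0.0]
ft_force: [-0.4, 0.6, 0.9]
opening: 1.005
```

```bash
python3 two.py 10 .404 -.319 .03 ; python3 plan.py .404 -.3193 .03 -.953
```

```text
top crop origin [378 200] scale 4.0
scene crop origin [210  62] scale 4.0
clk 12.68 tcp [ 0.4063 -0.3159  0.1023] psi -0.953 tilt [ 0.0007 -0.0003] j [-0.9   0.12  1.87  0.    1.15  0.06] F [0.5 0.1 0.4] op 92.0
row [0.14 0.39 7.23] [-0.    -0.001  0.   ] rows 2.0
```

View pics/d10.png

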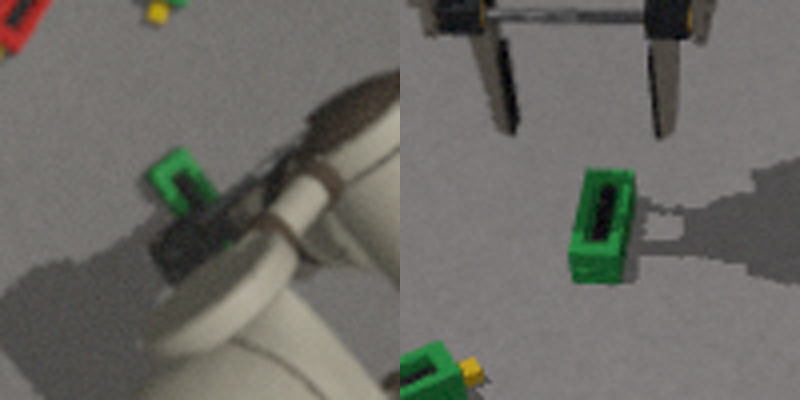

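Request:
{"op": "play_rows", "data": {
  "moves": [
    [0.1,0.3,3,0,0,0],
    [0.1,0.3,6,0,0,0],
    [0.1,0.3,8,0,0,0],
    [0.1,0.3,9,0,0,0],
    [0.1,0.3,9,0,0,0]
  ]
}}

```text
clock: 13.1
tcp_pos: [0.403, -0.3172, 0.01]
orientation: [-0.001, 0.889, -0.458, -0.002]
ft_force: [-0.5, -0.2, 0.2]
opening: 1.0
```

Request:
{"op": "play_rows", "data": {
  "moves": [
    [0,0,0,0,0,0],
    [0,0,0,0,0,0]
  ]
}}

```text
clock: 13.27
tcp_pos: [0.4049, -0.3204, 0.0135]
orientation: [0.001, 0.889, -0.459, 0.001]
ft_force: [0.2, 0.4, 0.2]
opening: 0.999
```

```bash
python3 plan.py .404 -.3193 .007 -.953
```

```text
clk 13.27 tcp [ 0.4049 -0.3204  0.0135] psi -0.953 tilt [ 0.002  -0.0025] j [-0.9   0.27  1.91  0.    0.96  0.05] F [0.2 0.4 0.2] op 91.8
row [-0.14  0.01  0.64] [-0.    -0.003 -0.   ] rows 1.0
```

Oscillates about 2 mm. I lower it slightly and close.

Request:
{"op": "play_rows", "data": {
  "moves": [
    [0,0,0.2,0,0,0],
    [0,0,0.4,0,0,0],
    [0,0,0.4,0,0,0],
    [0,0,0.4,0,0,0],
    [0,0,0.4,0,0,0]
  ],
  "gripper": 0
}}

```text
clock: 13.68
tcp_pos: [0.4037, -0.3197, 0.0078]
orientation: [0.0, 0.888, -0.459, 0.0]
ft_force: [-0.5, 0.6, 0.2]
opening: 0.661
```

Request:
{"op": "play_rows", "data": {
  "moves": [
    [0,0,0,0,0,0],
    [0,0,0,0,0,0],
    [0,0,0,0,0,0],
    [0,0,0,0,0,0],
    [0,0,0,0,0,0]
  ]
}}

```text
clock: 14.1
tcp_pos: [0.4035, -0.3194, 0.0076]
orientation: [-0.0, 0.888, -0.459, -0.0]
ft_force: [-1.3, 0.7, 0.3]
opening: 0.37
```

Request:
{"op": "play_rows", "data": {
  "moves": [
    [0,0,0,0,0,0],
    [0,0,0,0,0,0]
  ]
}}

```text
clock: 14.27
tcp_pos: [0.4035, -0.3194, 0.0076]
orientation: [-0.0, 0.888, -0.459, -0.0]
ft_force: [0.2, 0.8, 1.2]
opening: 0.369
```

```bash
python3 plan.py .404 -.3193 .1 -.953
```

```text
clk 14.27 tcp [ 0.4035 -0.3194  0.0076] psi -0.954 tilt [-0.0003  0.0003] j [-0.9   0.28  1.91  0.    0.95  0.05] F [0.2 0.8 1.2] op 33.9
row [ 0.01 -0.05 -9.24] [ 0.     0.    -0.001] rows 3.0
```

Request:
{"op": "play_rows", "data": {
  "moves": [
    [0,0,-1,0,0,0],
    [0,0,-3,0,0,0],
    [0,0,-6,0,0,0],
    [0,0,-9,0,0,0],
    [0,0,-10,0,0,0]
  ]
}}

```text
clock: 14.68
tcp_pos: [0.4056, -0.3219, 0.1127]
orientation: [0.002, 0.888, -0.459, 0.004]
ft_force: [0.7, 0.0, -0.5]
opening: 0.369
```

```bash
python3 two.py 11 .404 -.319 .1 ; python3 plan.py .6035 .0845 .12 1.616;python3 plan.py .55 -.12 .15 .27
```

```text
top crop origin [385 200] scale 4.0
scene crop origin [207  42] scale 4.0
clk 14.78 tcp [ 0.405  -0.3213  0.1102] psi -0.954 tilt [ 0.0037 -0.0047] j [-0.9   0.11  1.87  0.    1.16  0.05] F [-0.7  0.5 -0.8] op 34.0
row [-21.61 -39.67  -1.09] [ 0.008 -0.003 -2.57 ] rows 21.0
clk 14.78 tcp [ 0.405  -0.3213  0.1102] psi -0.954 tilt [ 0.0037 -0.0047] j [-0.9   0.11  1.87  0.    1.16  0.05] F [-0.7  0.5 -0.8] op 34.0
row [ -8.01 -23.47  -4.02] [ 0.003 -0.005 -1.224] rows 10.0
```

View pics/d11.png

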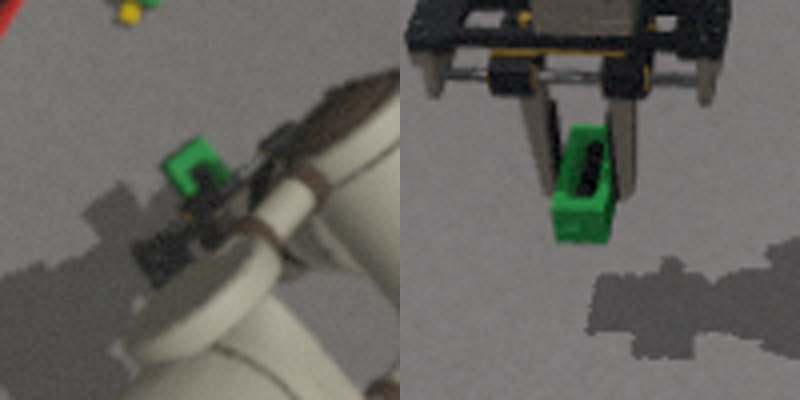

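Request:
{"op": "play_rows", "data": {
  "moves": [
    [-1,-2,-0.6,0,0,-0.12],
    [-2.1,-4,-1.2,0,0,-0.24],
    [-3.2,-6,-1.8,0,0,-0.36],
    [-4.3,-8,-2.4,0,0,-0.48],
    [-5.4,-10,-3,0,0,-0.6]
  ]
}}

```text
clock: 15.2
tcp_pos: [0.4531, -0.2159, 0.1354]
orientation: [-0.001, 0.985, -0.173, -0.002]
ft_force: [0.3, 0.2, -1.1]
opening: 0.368
```

```bash
python3 plan.py .6035 .0845 .13 1.616
```

```text
clk 15.2 tcp [ 0.4531 -0.2159  0.1354] psi -0.348 tilt [-0.003   0.0025] j [-0.69  0.05  1.88 -0.    1.22 -0.34] F [ 0.3  0.2 -1.1] op 33.9
row [  3.88 -33.37   0.57] [-4.000e-03  1.000e-03 -1.964e+00] rows 16.0
```

Request:
{"op": "play_rows", "data": {
  "moves": [
    [0.3,-2.2,0,0,0,-0.12],
    [0.5,-4.4,0,0,0,-0.24],
    [0.8,-6.6,0,0,0,-0.36],
    [1.1,-8.8,0,0,0,-0.48],
    [1.3,-11,0,0,0,-0.6]
  ]
}}

```text
clock: 15.62
tcp_pos: [0.5034, -0.1174, 0.1351]
orientation: [-0.001, 0.992, 0.126, -0.002]
ft_force: [0.4, 0.1, -1.0]
opening: 0.369
```

```bash
python3 plan.py .6035 .0845 .12 1.616
```

```text
clk 15.62 tcp [ 0.5034 -0.1174  0.1351] psi 0.252 tilt [-0.0034  0.0017] j [-0.46  0.09  1.84 -0.    1.22 -0.72] F [ 0.4  0.1 -1. ] op 33.9
row [ 14.73 -17.06   1.51] [-4.000e-03  1.000e-03 -1.364e+00] rows 11.0
```

Request:
{"op": "play_rows", "data": {
  "moves": [
    [1.4,-1.6,0,0,0,-0.12],
    [2.8,-3.2,0,0,0,-0.24],
    [4.2,-4.8,0,0,0,-0.36],
    [5.6,-6.4,0,0,0,-0.48],
    [7,-8,0,0,0,-0.6]
  ]
}}

```text
clock: 16.03
tcp_pos: [0.5516, -0.023, 0.1349]
orientation: [-0.001, 0.911, 0.413, -0.002]
ft_force: [-0.8, -0.8, -1.6]
opening: 0.365
```

```bash
python3 plan.py .6035 .0845 .11 1.616
```

```text
clk 16.03 tcp [ 0.5516 -0.023   0.1349] psi 0.852 tilt [-0.0039  0.001 ] j [-0.26  0.18  1.74 -0.    1.23 -1.11] F [-0.8 -0.8 -1.6] op 33.6
row [11.51 -3.17  2.48] [-0.004  0.    -0.764] rows 7.0
```

Request:
{"op": "play_rows", "data": {
  "moves": [
    [1.8,-0.5,0,0,0,-0.12],
    [3.6,-1,0.2,0,0,-0.24],
    [5.4,-1.5,0.4,0,0,-0.36],
    [7.2,-2,0.7,0,0,-0.48],
    [9,-2.4,1,0,0,-0.6]
  ]
}}

```text
clock: 16.45
tcp_pos: [0.5932, 0.06, 0.1246]
orientation: [-0.002, 0.748, 0.664, -0.001]
ft_force: [-0.4, -0.4, -1.6]
opening: 0.365
```

```bash
python3 plan.py .6006 .0848 .09 1.616
```

```text
clk 16.45 tcp [0.5932 0.06   0.1246] psi 1.452 tilt [-0.0042  0.0005] j [-0.1   0.3   1.62  0.    1.23 -1.55] F [-0.4 -0.4 -1.6] op 33.6
row [2.55 0.46 3.46] [-0.004 -0.    -0.164] rows 2.0
```

Request:
{"op": "play_rows", "data": {
  "moves": [
    [1.3,0.2,1.2,0,0,-0.1],
    [2.3,0.4,2.5,0,0,-0.164],
    [2.6,0.45,3.4,0,0,-0.164],
    [2.6,0.45,3.5,-0.004,0,-0.164],
    [2.6,0.45,3.5,-0.004,0,-0.164]
  ]
}}

```text
clock: 16.87
tcp_pos: [0.6005, 0.0839, 0.0904]
orientation: [0.0, 0.694, 0.72, -0.0]
ft_force: [0.5, -0.3, -1.2]
opening: 0.365
```

Request:
{"op": "play_rows", "data": {
  "moves": [
    [0,0,0,0,0,0],
    [0,0,0,0,0,0]
  ]
}}

```text
clock: 17.03
tcp_pos: [0.6025, 0.0834, 0.0933]
orientation: [0.002, 0.694, 0.72, 0.002]
ft_force: [0.1, -0.9, -0.2]
opening: 0.37
```

```bash
python3 two.py 12 .6 .08 .07 ; python3 plan.py .6006 .0848 .05 1.616
```

```text
top crop origin [247 138] scale 4.0
scene crop origin [284 174] scale 4.0
clk 17.13 tcp [0.6026 0.0835 0.0935] psi 1.609 tilt [ 0.0055 -0.0004] j [-0.06  0.36  1.61 -0.    1.17 -1.67] F [ 0.3 -0.3  0. ] op 33.7
row [ 0.14 -0.22  4.35] [ 0.005  0.001 -0.007] rows 2.0
```

View pics/d12.png

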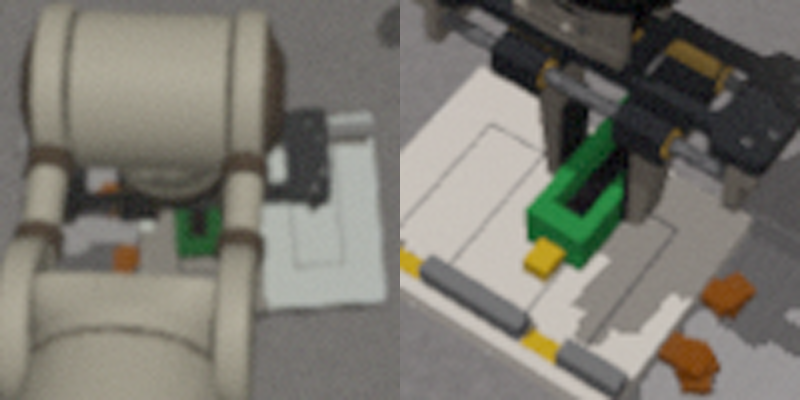

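Request:
{"op": "play_rows", "data": {
  "moves": [
    [0.1,-0.2,2,0.004,0,-0.007],
    [0.14,-0.2,3.8,0.004,0,-0.007],
    [0.14,-0.2,5.2,0.004,0,-0.007],
    [0.14,-0.2,5.9,0.004,0,-0.007],
    [0.14,-0.2,6,0.004,0,-0.007]
  ]
}}

```text
clock: 17.55
tcp_pos: [0.5991, 0.0853, 0.031]
orientation: [-0.001, 0.691, 0.723, -0.001]
ft_force: [0.7, 0.8, -0.9]
opening: 0.369
```

Request:
{"op": "play_rows", "data": {
  "moves": [
    [0,0,0,0,0,0],
    [0,0,0,0,0,0],
    [0,0,0,0,0,0]
  ]
}}

```text
clock: 17.8
tcp_pos: [0.6014, 0.0854, 0.0339]
orientation: [0.001, 0.691, 0.723, 0.001]
ft_force: [-0.8, -0.0, -0.9]
opening: 0.367
```

```bash
python3 two.py 13 .62 .08 .03 ; python3 plan.py .6006 .0848 .024 1.616
```

```text
top crop origin [247 134] scale 4.0
scene crop origin [278 191] scale 4.0
clk 17.9 tcp [0.6011 0.0854 0.0336] psi 1.617 tilt [ 0.0017 -0.0005] j [-0.06  0.44  1.64 -0.    1.07 -1.67] F [-0.3 -0.6 -0.4] op 34.1
row [-0.05 -0.05  0.96] [0.002 0.001 0.001] rows 1.0
```

View pics/d13.png

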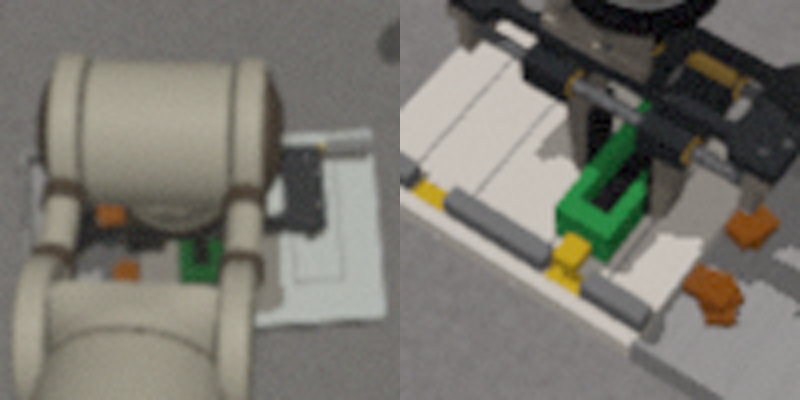

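Request:
{"op": "play_rows", "data": {
  "moves": [
    [0,0,0.3,0,0,0],
    [0,0,0.6,0,0,0],
    [0,0,0.8,0,0,0],
    [0,0,0.9,0,0,0],
    [0,0,0.9,0,0,0]
  ]
}}

```text
clock: 18.32
tcp_pos: [0.6002, 0.0855, 0.0236]
orientation: [-0.0, 0.691, 0.723, -0.0]
ft_force: [-1.4, -0.7, 0.8]
opening: 0.366
```

Request:
{"op": "play_rows", "data": {
  "moves": [
    [0,0,0,0,0,0],
    [0,0,0,0,0,0],
    [0,0,0,0,0,0]
  ]
}}

```text
clock: 18.57
tcp_pos: [0.6002, 0.0855, 0.0236]
orientation: [0.0, 0.691, 0.723, -0.0]
ft_force: [-0.6, 0.1, 0.5]
opening: 0.37
```

```bash
python3 two.py 14 .62 .08 .03 30; python3 plan.py .6006 .0848 .024 1.616
```

```text
top crop origin [267 154] scale 6.666666666666667
scene crop origin [298 211] scale 6.666666666666667
clk 18.67 tcp [0.6003 0.0855 0.0236] psi 1.617 tilt [-0.     -0.0004] j [-0.06  0.45  1.64 -0.    1.05 -1.67] F [-0.4  0.1 -0. ] op 33.9
row [-0.07  0.03 -0.04] [-0.     0.     0.001] rows 1.0
```

View pics/d14.png

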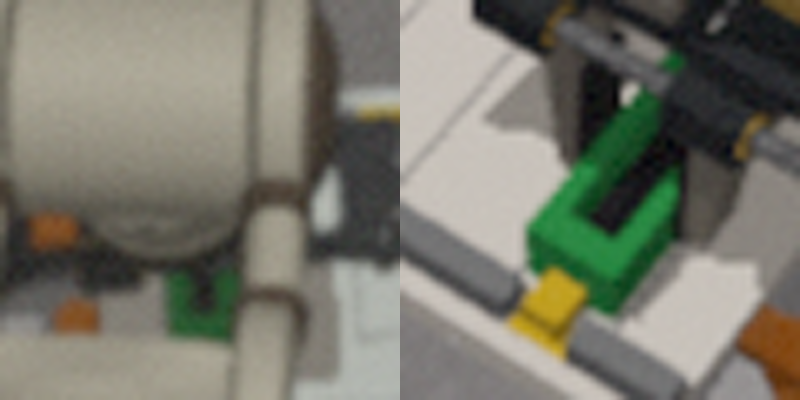

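Opening fully would bring the finger over the chips in the pan, so I open only a little, then rise.

Request:
{"op": "play_rows", "data": {
  "moves": [
    [0,0,0,0,0,0],
    [0,0,0,0,0,0],
    [0,0,0,0,0,0],
    [0,0,0,0,0,0]
  ],
  "gripper": 4.8
}}

```text
clock: 19.0
tcp_pos: [0.6004, 0.0854, 0.0237]
orientation: [0.0, 0.691, 0.723, -0.0]
ft_force: [-0.2, 0.3, 1.2]
opening: 0.521
```

Request:
{"op": "play_rows", "data": {
  "moves": [
    [0,0,-1,0,0,0],
    [0,0,-3,0,0,0],
    [0,0,-6,0,0,0],
    [0,0,-9,0,0,0],
    [0,0,-12,0,0,0]
  ]
}}

```text
clock: 19.42
tcp_pos: [0.6001, 0.0855, 0.1456]
orientation: [0.0, 0.691, 0.723, -0.0]
ft_force: [-0.1, -0.5, 0.3]
opening: 0.526
```

```bash
python3 plan.py .609 -.3152 .12 1.219; python3 two.py 15 .61 .08 .03 40
```

```text
clk 19.42 tcp [0.6001 0.0855 0.1456] psi 1.617 tilt [ 0.0002 -0.0003] j [-0.06  0.3   1.58 -0.    1.27 -1.67] F [-0.1 -0.5  0.3] op 48.4
row [-40.07  -0.96   2.58] [0.    0.    0.398] rows 10.0
top crop origin [257 147] scale 5.0
scene crop origin [291 198] scale 5.0
```

View pics/d15.png

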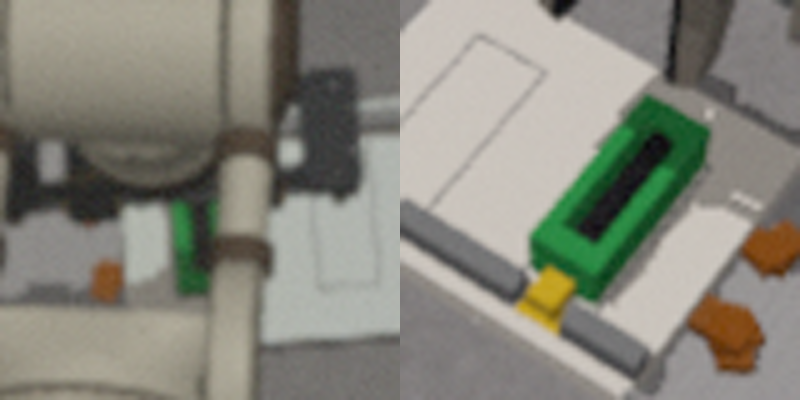

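Placed neatly in bay 1, tab in the notch. Now clamp A.

Request:
{"op": "play_rows", "data": {
  "moves": [
    [-20,-0.5,0,0,0,0.2],
    [-20,-0.5,0,0,0,0.2],
    [-20,-0.5,0,0,0,0.2],
    [-20,-0.5,0,0,0,0.2],
    [-20,-0.5,0,0,0,0.2]
  ],
  "gripper": 9.19
}}

```text
clock: 19.93
tcp_pos: [0.6041, -0.1173, 0.1438]
orientation: [0.0, 0.76, 0.65, -0.0]
ft_force: [0.3, -0.3, -0.5]
opening: 0.861
```

```bash
python3 plan.py .609 -.3152 .1 1.219
```

```text
clk 19.93 tcp [ 0.6041 -0.1173  0.1438] psi 1.416 tilt [-0.     -0.0009] j [-0.39  0.32  1.55 -0.    1.27 -1.8 ] F [ 0.3 -0.3 -0.5] op 79.1
row [-19.47   3.53   4.39] [0.    0.001 0.197] rows 5.0
```

Request:
{"op": "play_rows", "data": {
  "moves": [
    [-4,0.7,0.8,0,0,0.04],
    [-8,1.4,1.6,0,0,0.08],
    [-12,2.1,2.4,0,0,0.12],
    [-16,2.9,3.2,0,0,0.16],
    [-19,3.4,4,0,0,0.197]
  ]
}}

```text
clock: 20.35
tcp_pos: [0.6084, -0.3109, 0.1033]
orientation: [0.0, 0.821, 0.571, -0.0]
ft_force: [0.3, -0.8, 0.4]
opening: 0.999
```

Request:
{"op": "play_rows", "data": {
  "moves": [
    [-0.5,0.1,0.3,0,0,0],
    [-0.5,0.1,0.3,0,0,0],
    [-0.5,0.1,0.3,0,0,0]
  ]
}}

```text
clock: 20.6
tcp_pos: [0.608, -0.3117, 0.1004]
orientation: [-0.001, 0.82, 0.573, -0.0]
ft_force: [0.5, 0.6, -0.2]
opening: 1.0
```

```bash
python3 two.py 16 .609 -.315 .05 50; python3 plan.py .609 -.3152 .012 1.219; python3 - <<'E'
from h import *
print(onplane("top",[[487,123],[474,185]],.12), onplane("top",[[487,123],[474,185]],0))
E
```

```text
top crop origin [375 133] scale 4.0
scene crop origin [154 100] scale 4.0
clk 20.7 tcp [ 0.6087 -0.3109  0.1012] psi 1.222 tilt [ 0.0002 -0.    ] j [-0.65  0.53  1.36  0.    1.25 -1.87] F [0.1 0.2 0.1] op 91.9
row [-0.4   0.18  8.92] [ 0.    -0.     0.003] rows 3.0
[[ 0.77884503 -0.49516979  0.12      ]
 [ 0.59055931 -0.43893867  0.12      ]] [[ 0.82105156 -0.55437378  0.        ]
 [ 0.61082432 -0.49158988  0.        ]]
```

View pics/d16.png

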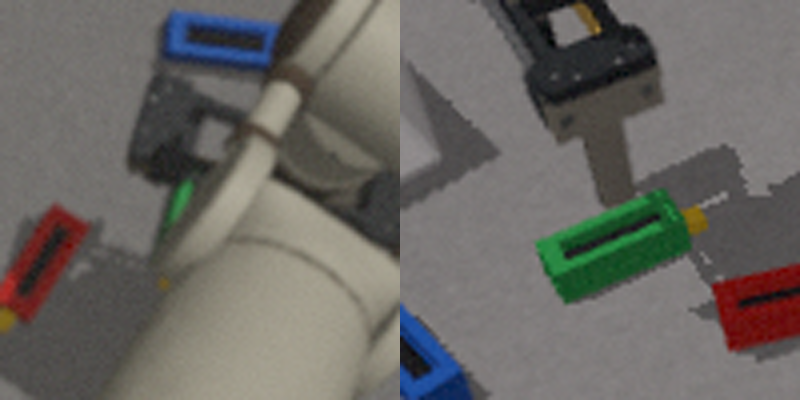

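Request:
{"op": "play_rows", "data": {
  "moves": [
    [-0.3,0.1,3,0,0,0],
    [-0.35,0.15,6,0,0,0],
    [-0.35,0.15,8,0,0,0],
    [-0.35,0.15,9,0,0,0],
    [-0.35,0.15,9,0,0,0]
  ]
}}

```text
clock: 21.12
tcp_pos: [0.6072, -0.3137, 0.0082]
orientation: [-0.002, 0.819, 0.574, -0.001]
ft_force: [-0.5, -0.7, -1.2]
opening: 0.999
```

Request:
{"op": "play_rows", "data": {
  "moves": [
    [0,0,0,0,0,0],
    [0,0,0,0,0,0],
    [0,0,0,0,0,0]
  ]
}}

```text
clock: 21.37
tcp_pos: [0.61, -0.3171, 0.0132]
orientation: [0.002, 0.82, 0.573, 0.001]
ft_force: [-0.8, -0.6, -0.1]
opening: 1.001
```

```bash
python3 plan.py .609 -.3152 .0076 1.219
```

```text
clk 21.37 tcp [ 0.61   -0.3171  0.0132] psi 1.22 tilt [ 0.0032 -0.0027] j [-0.65  0.64  1.39 -0.    1.11 -1.88] F [-0.8 -0.6 -0.1] op 92.0
row [ 0.15 -0.16  0.56] [0.004 0.001 0.001] rows 1.0
```

Request:
{"op": "play_rows", "data": {
  "moves": [
    [0,0,0.15,0,0,0],
    [0,0,0.3,0,0,0],
    [0,0,0.3,0,0,0],
    [0,0,0.3,0,0,0],
    [0,0,0.3,0,0,0]
  ],
  "gripper": 0
}}

```text
clock: 21.78
tcp_pos: [0.6084, -0.3164, 0.0078]
orientation: [0.0, 0.82, 0.573, -0.0]
ft_force: [-0.8, 0.3, 0.0]
opening: 0.663
```

Request:
{"op": "play_rows", "data": {
  "moves": [
    [0,0,0,0,0,0],
    [0,0,0,0,0,0],
    [0,0,0,0,0,0],
    [0,0,0,0,0,0],
    [0,0,0,0,0,0]
  ]
}}

```text
clock: 22.2
tcp_pos: [0.6085, -0.3163, 0.0078]
orientation: [0.0, 0.82, 0.573, -0.0]
ft_force: [0.2, -0.1, 0.4]
opening: 0.369
```

Request:
{"op": "play_rows", "data": {
  "moves": [
    [0,0,0,0,0,0],
    [0,0,0,0,0,0],
    [0,0,0,0,0,0]
  ]
}}

```text
clock: 22.45
tcp_pos: [0.6085, -0.3163, 0.0078]
orientation: [0.0, 0.82, 0.573, -0.0]
ft_force: [-0.4, 0.3, 0.5]
opening: 0.367
```

```bash
python3 plan.py .609 -.3152 .11 1.219
```

```text
clk 22.45 tcp [ 0.6085 -0.3163  0.0078] psi 1.22 tilt [ 0.     -0.0002] j [-0.66  0.65  1.39 -0.    1.11 -1.87] F [-0.4  0.3  0.5] op 33.7
row [ 1.200e-01  1.000e-02 -1.022e+01] [0.    0.    0.001] rows 3.0
```

Request:
{"op": "play_rows", "data": {
  "moves": [
    [0,0,-1,0,0,0],
    [0,0,-3,0,0,0],
    [0,0,-6,0,0,0],
    [0,0,-9,0,0,0],
    [0,0,-12,0,0,0]
  ]
}}

```text
clock: 22.87
tcp_pos: [0.6082, -0.3163, 0.1296]
orientation: [0.0, 0.82, 0.573, -0.0]
ft_force: [-0.0, 0.3, 0.1]
opening: 0.368
```

```bash
python3 plan.py .6046 -.0045 .13 -1.526
```

```text
clk 22.87 tcp [ 0.6082 -0.3163  0.1296] psi 1.22 tilt [-0.0002 -0.0003] j [-0.66  0.51  1.33 -0.    1.3  -1.87] F [-0.   0.3  0.1] op 33.9
row [ 29.16 -11.05  -0.05] [1.000e-03 0.000e+00 2.746e+00] rows 22.0
```

Request:
{"op": "play_rows", "data": {
  "moves": [
    [1,-0.4,0,0,0,0.12],
    [2.2,-0.8,0,0,0,0.24],
    [3.4,-1.3,0,0,0,0.36],
    [4.6,-1.8,0,0,0,0.48],
    [6,-2.3,0,0,0,0.6]
  ]
}}

```text
clock: 23.28
tcp_pos: [0.6073, -0.2519, 0.1285]
orientation: [0.0, 0.953, 0.302, 0.0]
ft_force: [0.7, -0.0, -0.8]
opening: 0.367
```

```bash
python3 plan.py .6043 -.0044 .13 -1.526; python3 two.py 17 .608 -.26 .13 50
```

```text
clk 23.28 tcp [ 0.6073 -0.2519  0.1285] psi 0.614 tilt [ 0.0004 -0.0009] j [-0.58  0.44  1.43 -0.    1.27 -1.19] F [ 0.7 -0.  -0.8] op 33.7
row [ 14.   -20.41  -0.17] [ 1.00e-03 -1.00e-03  2.14e+00] rows 18.0
top crop origin [364 129] scale 4.0
scene crop origin [164  86] scale 4.0
```

View pics/d17.png

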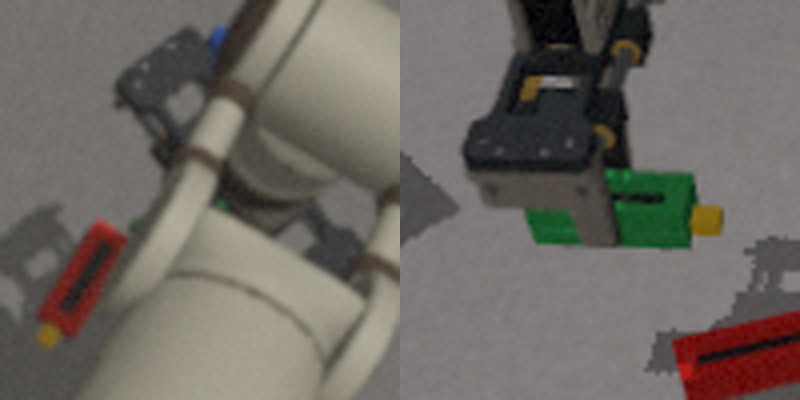

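Clamp A is held, and I keep turning.

Request:
{"op": "play_rows", "data": {
  "moves": [
    [0.8,-1.2,0,0,0,0.12],
    [1.6,-2.4,0,0,0,0.24],
    [2.4,-3.6,0,0,0,0.36],
    [3.2,-4.8,0,0,0,0.48],
    [4,-6,0,0,0,0.6]
  ]
}}

```text
clock: 23.8
tcp_pos: [0.6052, -0.1805, 0.1283]
orientation: [0.001, 1.0, 0.009, 0.0]
ft_force: [0.9, 0.6, -0.6]
opening: 0.369
```

```bash
python3 plan.py .6043 -.0044 .13 -1.526
```

```text
clk 23.8 tcp [ 0.6052 -0.1805  0.1283] psi 0.018 tilt [ 0.0005 -0.0012] j [-0.48  0.37  1.51 -0.    1.25 -0.5 ] F [ 0.9  0.6 -0.6] op 33.9
row [  0.22 -17.61  -0.19] [ 1.000e-03 -1.000e-03  1.544e+00] rows 13.0
```

Request:
{"op": "play_rows", "data": {
  "moves": [
    [0,-1.4,0,0,0,0.12],
    [0,-2.8,0,0,0,0.24],
    [0,-4.2,0,0,0,0.36],
    [0,-5.6,0,0,0,0.48],
    [0,-7,0,0,0,0.6]
  ]
}}

```text
clock: 24.22
tcp_pos: [0.604, -0.1104, 0.1282]
orientation: [0.0, 0.958, -0.287, 0.0]
ft_force: [0.1, 0.0, 0.0]
opening: 0.366
```

```bash
python3 plan.py .6043 -.0044 .12 -1.526
```

```text
clk 24.22 tcp [ 0.604  -0.1104  0.1282] psi -0.582 tilt [ 0.0005 -0.0011] j [-0.38  0.33  1.57 -0.    1.24  0.21] F [0.1 0.  0. ] op 33.6
row [-5.8  -8.88  0.81] [ 0.    -0.001  0.944] rows 8.0
```

Request:
{"op": "play_rows", "data": {
  "moves": [
    [-0.8,-1.2,0,0,0,0.12],
    [-1.6,-2.4,0,0,0,0.24],
    [-2.4,-3.6,0,0,0,0.36],
    [-3.2,-4.8,0,0,0,0.48],
    [-4,-6,0,0,0,0.6]
  ]
}}

```text
clock: 24.63
tcp_pos: [0.6035, -0.0383, 0.1282]
orientation: [0.0, 0.83, -0.557, 0.001]
ft_force: [-0.8, -0.2, -0.1]
opening: 0.372
```

```bash
python3 plan.py .6008 -.0044 .09 -1.526
```

```text
clk 24.63 tcp [ 0.6035 -0.0383  0.1282] psi -1.182 tilt [ 0.0006 -0.001 ] j [-0.26  0.31  1.59 -0.    1.24  0.92] F [-0.8 -0.2 -0.1] op 34.1
row [-3.24 -1.03  3.82] [-0.    -0.001  0.344] rows 3.0
```

Request:
{"op": "play_rows", "data": {
  "moves": [
    [-1,-0.4,0.8,0,0,0.12],
    [-2,-0.9,1.8,0,0,0.24],
    [-3,-1.3,2.9,0,0,0.344],
    [-3.1,-1.35,3.7,0,0,0.344],
    [-3.1,-1.35,3.8,0,0,0.344]
  ]
}}

```text
clock: 25.05
tcp_pos: [0.6029, -0.0043, 0.088]
orientation: [0.001, 0.726, -0.688, -0.001]
ft_force: [-0.6, 0.2, -1.0]
opening: 0.368
```

Request:
{"op": "play_rows", "data": {
  "moves": [
    [0,0,0,0,0,0],
    [0,0,0,0,0,0],
    [0,0,0,0,0,0]
  ]
}}

```text
clock: 25.3
tcp_pos: [0.6046, -0.0051, 0.0906]
orientation: [-0.0, 0.724, -0.69, 0.001]
ft_force: [0.1, 0.2, -0.3]
opening: 0.366
```

```bash
python3 two.py 18 .62 0 .07 45; python3 plan.py .6043 -.0044 .034 -1.526
```

```text
top crop origin [278 136] scale 4.444444444444445
scene crop origin [254 166] scale 4.444444444444445
clk 25.4 tcp [ 0.6044 -0.0048  0.0905] psi -1.524 tilt [ 0.0013 -0.0007] j [-0.21  0.35  1.62 -0.    1.17  1.32] F [ 0.4  0.1 -0.3] op 33.9
row [-0.05  0.02  5.65] [-0.001 -0.001  0.002] rows 2.0
```

View pics/d18.png

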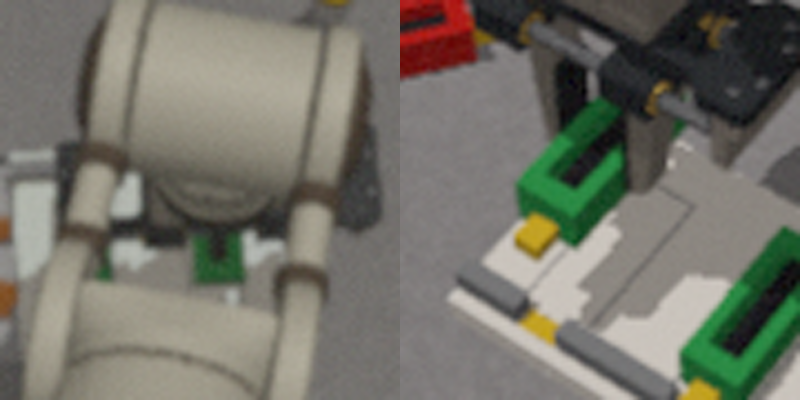

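Request:
{"op": "play_rows", "data": {
  "moves": [
    [0,0,1.8,0,0,0],
    [0,0,3.6,0,0,0],
    [0,0,5,0,0,0],
    [0,0,5.6,0,0,0],
    [0,0,5.7,0,0,0]
  ]
}}

```text
clock: 25.82
tcp_pos: [0.6026, -0.004, 0.031]
orientation: [0.001, 0.724, -0.69, -0.001]
ft_force: [-0.4, 0.4, -0.6]
opening: 0.37
```

Request:
{"op": "play_rows", "data": {
  "moves": [
    [0,0,0,0,0,0],
    [0,0,0,0,0,0],
    [0,0,0,0,0,0]
  ]
}}

```text
clock: 26.07
tcp_pos: [0.6048, -0.0043, 0.0339]
orientation: [-0.0, 0.723, -0.69, 0.001]
ft_force: [-0.4, 0.2, -0.0]
opening: 0.369
```

```bash
python3 two.py 19 .64 0 .03 35; python3 plan.py .6043 -.0044 .0237 -1.526
```

```text
top crop origin [288 142] scale 5.714285714285714
scene crop origin [259 193] scale 5.714285714285714
clk 26.17 tcp [ 0.6046 -0.0043  0.0336] psi -1.524 tilt [ 0.0017 -0.0007] j [-0.21  0.43  1.65 -0.    1.06  1.32] F [ 0.3  0.3 -0.3] op 33.8
row [0.01 0.03 0.99] [-0.002 -0.001  0.002] rows 1.0
```

View pics/d19.png

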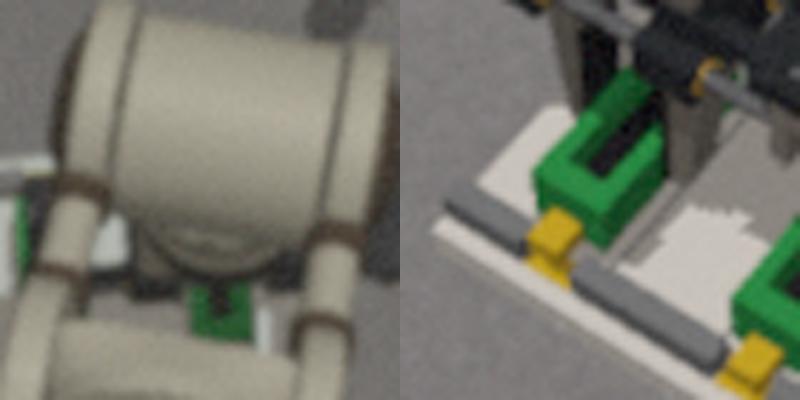

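Aligned, so I lower it the rest of the way.

Request:
{"op": "play_rows", "data": {
  "moves": [
    [0,0,0.3,0,0,0],
    [0,0,0.6,0,0,0],
    [0,0,0.8,0,0,0],
    [0,0,0.95,0,0,0],
    [0,0,0.95,0,0,0]
  ]
}}

```text
clock: 26.58
tcp_pos: [0.6038, -0.0041, 0.0237]
orientation: [0.0, 0.724, -0.69, -0.0]
ft_force: [-2.6, -0.5, 5.1]
opening: 0.366
```

Request:
{"op": "play_rows", "data": {
  "moves": [
    [0,0,0,0,0,0],
    [0,0,0,0,0,0]
  ]
}}

```text
clock: 26.75
tcp_pos: [0.6038, -0.0041, 0.0237]
orientation: [0.0, 0.724, -0.69, -0.0]
ft_force: [-3.6, 0.5, 5.9]
opening: 0.371
```

```bash
python3 two.py 20 .64 0 .03 35; python3 plan.py .6043 -.0044 .0237 -1.526
```

```text
top crop origin [288 142] scale 5.714285714285714
scene crop origin [259 193] scale 5.714285714285714
clk 26.85 tcp [ 0.6038 -0.0041  0.0237] psi -1.524 tilt [-0.0005 -0.0003] j [-0.21  0.44  1.65 -0.    1.05  1.32] F [-2.5 -0.2  4.2] op 33.9
row [ 0.03 -0.05  0.  ] [ 0.001 -0.     0.002] rows 1.0
```

View pics/d20.png

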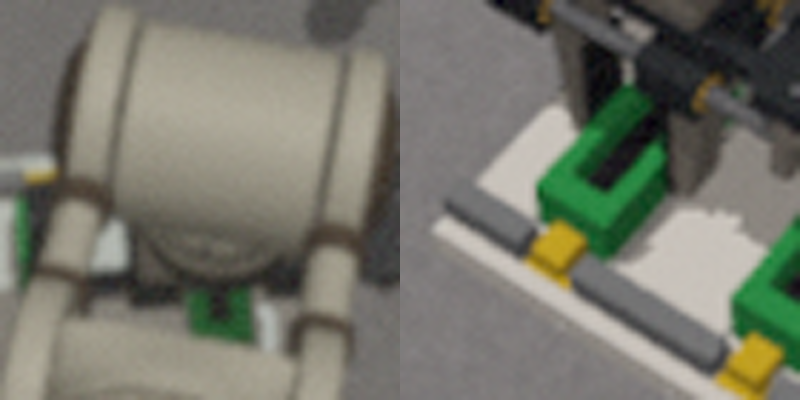

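Request:
{"op": "play_rows", "data": {
  "moves": [
    [0,0,0,0,0,0],
    [0,0,0,0,0,0],
    [0,0,0,0,0,0],
    [0,0,0,0,0,0]
  ],
  "gripper": 4.8
}}

```text
clock: 27.18
tcp_pos: [0.6038, -0.0041, 0.0229]
orientation: [0.0, 0.723, -0.69, 0.0]
ft_force: [0.4, 0.1, -0.2]
opening: 0.519
```

Request:
{"op": "play_rows", "data": {
  "moves": [
    [0,0,-1,0,0,0],
    [0,0,-3,0,0,0],
    [0,0,-6,0,0,0],
    [0,0,-10,0,0,0],
    [0,0,-14,0,0,0]
  ]
}}

```text
clock: 27.6
tcp_pos: [0.603, -0.0039, 0.1645]
orientation: [0.001, 0.723, -0.69, -0.001]
ft_force: [1.2, 0.3, 0.4]
opening: 0.527
```

Request:
{"op": "play_rows", "data": {
  "moves": [
    [20,10,-2,0,0,0],
    [20,10,-2,0,0,0],
    [20,10,-2,0,0,0],
    [20,10,-2,0,0,0],
    [20,10,-2,0,0,0]
  ]
}}

```text
clock: 28.02
tcp_pos: [0.519, -0.1953, 0.183]
orientation: [0.0, 0.724, -0.69, 0.001]
ft_force: [1.0, -1.0, 0.8]
opening: 0.524
```

Request:
{"op": "play_rows", "data": {
  "moves": [
    [8,7,0,0,0,0],
    [8,7,0,0,0,0],
    [8,7,0,0,0,0],
    [8,7,0,0,0,0],
    [8,7,0,0,0,0]
  ]
}}

```text
clock: 28.43
tcp_pos: [0.4533, -0.2778, 0.1825]
orientation: [-0.0, 0.723, -0.691, 0.001]
ft_force: [-0.0, 0.6, -0.0]
opening: 0.52
```

```bash
python3 plan.py; python3 two.py 21 .6 .07 .03 60; python3 - <<'E'
from h import *
G=((45,80,30),(85,255,255))
tr={"top":[.599,.0392,.0476],"scene":[.6042,.0399,.043]}
for n in tr:
    im=cv2.imread(f"pics/{n}21.png")
    for nm,y in(("A",-.045),("B",.045)):
        t=tr[n];c=(t[0]+.004-t[2]*y,t[1]+y,.03)
        m=gm(im,*G,n,c,26 if n=="scene" else 17);p,f=fit({n:m},CL,[c[0],c[1],t[2]],z=.016)
        d=p[:2]-t[:2];C,S=np.cos(t[2]),np.sin(t[2]);q=[C*d[0]+S*d[1],-S*d[0]+C*d[1]];dy=p[2]-t[2]
        print(n,nm,"mask",m.sum(),"tab-notch x,y mm",round((q[0]+.057*np.cos(dy)-.061)*1e3,1),round((q[1]+.057*np.sin(dy)-y)*1e3,1),"dyaw",round(dy,3),"f",round(f,3))
E
```

```text
clk 28.43 tcp [ 0.4533 -0.2778  0.1825] psi -1.527 tilt [ 0.0009 -0.0006] j [-0.78  0.07  1.76  0.    1.31  0.75] F [-0.   0.6 -0. ] op 47.8
top crop origin [241 130] scale 3.3333333333333335
scene crop origin [270 172] scale 3.3333333333333335
top A mask 307.0 tab-notch x,y mm 1.8 -0.4 dyaw -0.014 f 0.103
top B mask 316.0 tab-notch x,y mm -1.5 0.0 dyaw -0.002 f 0.102
scene A mask 687.0 tab-notch x,y mm -0.3 0.9 dyaw 0.039 f 0.123
scene B mask 706.0 tab-notch x,y mm -4.2 -1.0 dyaw 0.013 f 0.124
```

View pics/d21.png

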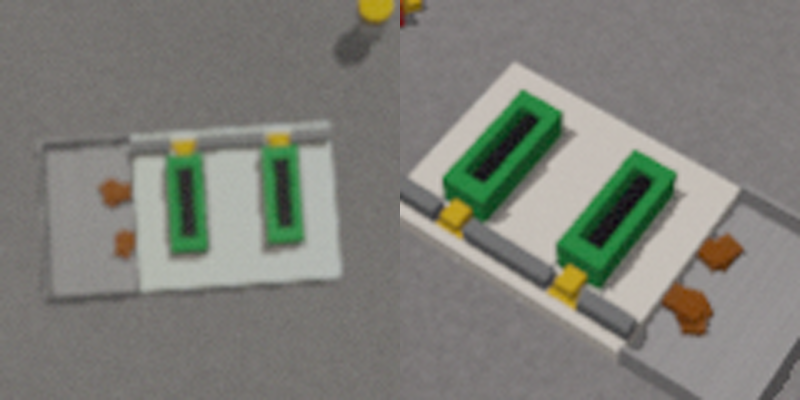

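View pics/scene21.png

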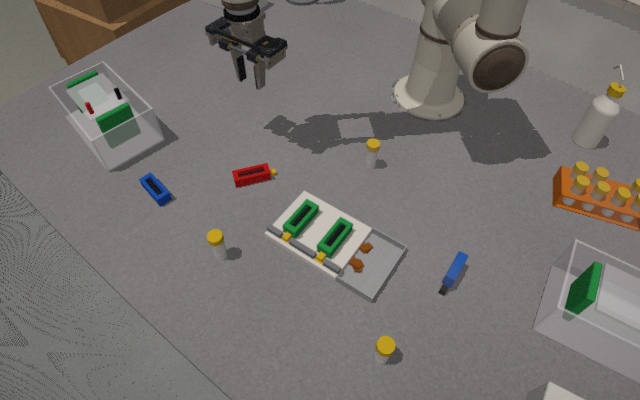

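Scene view: both clamps sit in their bays at (300,218) and (335,237), the chips are in the pan near (360,255), the scraper stands at (455,270), and the three tubes are upright where they were. Every measurement is inside its limit, so I let it settle and hand in.

Request:
{"op": "play_rows", "data": {
  "moves": [
    [0,0,0,0,0,0],
    [0,0,0,0,0,0],
    [0,0,0,0,0,0],
    [0,0,0,0,0,0]
  ]
}}

```text
clock: 28.87
tcp_pos: [0.4541, -0.2764, 0.1818]
orientation: [0.0, 0.724, -0.69, 0.0]
ft_force: [0.4, -0.6, 0.1]
opening: 0.523
```

```bash
python3 -c "
from bench import *
print(sign_off())"
```

```text
the job is handed in; nothing more can be done
None
```

I swept all three chips into the pan in one pass and stood the scraper back on the bench, well clear of the pan. I then set both green clamps down in their bays with the tabs in the notches. The job was handed in at about 29 s of the 72 s allowed; `sign_off()` gives no verdict.

What the last checks showed:
- **Clamps:** the tab points are within about 1 mm sideways of the notch middles, and between 4 mm short and 2 mm past them. Heading is within 0.04 rad of square. Clamp A met the plate with about 5 N before release.
- **Chips:** measured after the sweep, all three centres were at least 10 mm inside the pan limit on the plate side, and they are still there in the last picture. Two of them lie stacked, with their tops about 20 mm above the bench.
- **Scraper and tubes:** in the last picture the scraper stands clear of the tray and the three tubes are upright where they started. I judged these by eye and did not measure them again.
- **Disagreement:** the two cameras differ by 2–5 mm along x, so I measured clamp and tray positions within each camera separately. The fits agree to within the limits.

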